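# Lock the levelling foot of a carving stand

### The job

The carving stand has been levelled and its adjustable foot must now be locked. Take the box spanner from the tray, drop it fully over the foot screw's hex head with its bar pointing the way the white paint line points, just short of the stand's upright, and let go: the bar will come up against the upright and hold the screw. Then swing the jam nut's ball lever clockwise until the nut jams and the bar bears firmly on the upright (about 10 newtons at the ball, never more than 16), without turning the screw more than a twelfth of a turn; finally lift the spanner off, stand it upright in the tray again, and leave the other things on the bench alone.

Things in the scene. Friction and masses are not known exactly. Their poses are not given: they have to be found in the camera images.
- stand: Bench-top carving stand, fixed, grey 40 mm box-section steel with a tilted wooden board on its left. Origin on the bench under the axis of its one adjustable foot (front right corner); x away from the robot, y left along its front, z up; turned up to 0.25 rad. Foot lug: top 50 mm up. The board starts at y +115 mm and reaches forward to x -90 mm, there 70 to 125 mm up.
- upright: The stand's steel upright beside the foot, the stop for the spanner's bar: 40 x 40 mm, 175 mm high, centred at x +32, y +65 mm in the stand's frame (near face at x +12 mm). Origin and axes are the stand's.
- screw_head (a point): Top centre of the foot screw's brass hex head, 97 mm above the bench. 30 mm across flats from 74 to 88 mm up, then tapering as a hex to 19 mm across flats; below, a 44 mm round flange, top 74 mm up. z up, x along the white paint line, which is square to a flat and points 0.07 to 0.18 rad short of where the bar meets the upright. Turns with 0.12 N m friction: unheld, a jammed nut drags it.
- screw_mark (a point): Outer end of the white paint line on the screw's flange, 20 mm from the screw axis, 74 mm above the bench. It shows whether the setting has turned: 10 mm of travel is about a twelfth of a turn.
- lever_ball (a point): Centre of the black 28 mm ball on the jam nut's lever, 115 mm from the screw axis, 85 mm above the bench; x points outwards along the lever (11 mm steel rod rising from the 36 mm hex nut on the lug), z up. Clockwise from above tightens; it turns freely (under 1 N at the ball) for 0.7 to 1.1 rad, starting right of the stand's -x.
- nut (a point): Centre of the jam nut, on the screw axis 57 mm above the bench; x along the lever. Where it jams must be felt: the lever then points between 0.2 rad right and 0.55 rad left of the stand's -x. First it drags screw and spanner clockwise up to 0.35 rad (1 to 2 N at the ball) until the bar meets the upright, then force rises: bar force = 1.5 x ball push - 1.6 N; 8 N is tight, over 24 N strips it.
- spanner: Box spanner, loose, 0.3 to 0.48 kg, standing in the tray on its mouth. Origin: centre of the mouth; z up its axis, x along the long end of its bar. Hex mouth 32 mm across flats, 25 mm deep, flats square to x, 46 mm over corners outside; dark neck 28 mm in diameter, 32 to 82 mm up. About 7 degrees of play on the head; fully down, the mouth is 74 mm above the bench.
- spanner_grip (a point): Point on the spanner's axis at bar height, 72 mm above its mouth; axes as the spanner's. The 10 mm steel bar runs through the neck here, from -28 to +75 mm along x, with a red 14 mm ball on each end. Grip the neck with one finger on each side of the bar.
- tray: Shallow wooden tool tray, fixed, 220 x 190 x 20 mm, walls 6 mm; origin at the centre of its underside, 220 along x; inner floor 6 mm above the bench.
- sparenut: Spare steel hex nut in the tray, about 34 mm over, 12 mm high; leave it.
- gouge_a: Carving gouge with a pale handle lying on the bench, about 215 mm long; leave it.
- gouge_b: Carving gouge with a dark handle lying on the bench, about 215 mm long; leave it.
- mallet: Round wooden carving mallet standing on its head, 238 mm high, 92 mm across; leave it.
- wax_tin: Low round green tin, 68 mm across, 30 mm high; leave it.
- finial: Small turned wooden finial, 88 mm high, 48 mm across; leave it.
- offcut: Wooden offcut 90 x 50 x 22 mm lying on the bench; leave it.
There are look-alikes about, which are no part of the job. What is shaped like the spanner but green or pink is not meant.

How it is judged (in metres and radians):
On the way, in this order (a step that is already met when the one before it is completed fails the run):
1. the box spanner is fully down over the screw's hex head (within 4 mm of the flange, upright) and let go (z of spanner in the frame of screw_head below -0.019 m and horizontal distance between spanner and screw_head below 0.004 m and angle between spanner's own z axis and vertical below 0.12 rad and contact force between the fingers and spanner below 0.3 N), for 0.2 s.
2. the jam nut is driven tight: with the spanner on the head and not touched by the robot, its bar bears on the upright with at least 8 N (contact force between spanner and upright above 8 N and contact force between each of the arm, the fingers and spanner below 0.3 N and z of spanner in the frame of screw_head below -0.017 m), for 0.2 s.
At the end, for the whole second after the job is handed in: Lever ball at most 26 mm to the right of the foot axis (along the stand's y) and on its -x side, screw turned less than a twelfth of a turn (paint mark moved under 10.5 mm), box spanner upright (within 0.1 rad) and still on the tray's floor (y of lever_ball in the frame of stand above -0.026 m and x of lever_ball in the frame of stand below 0 m and distance of screw_mark from where it was at the start of the episode below 0.0105 m and z of spanner in the frame of tray below 0.01 m and x of spanner in the frame of tray between -0.09 and 0.09 m and y of spanner in the frame of tray between -0.075 and 0.075 m and angle between spanner's own z axis and vertical below 0.1 rad and linear speed of spanner below 0.02 m/s); the robot touches nothing.
It fails at once if the screw's setting is turned by more than a twelfth of a turn (distance of screw_mark from where it was at the start of the episode above 0.0105 m).
It fails at once if the nut is over-tightened or the bar rammed: more than 24 N between spanner and upright (contact force between spanner and upright above 24 N).
It fails at once if another thing on the bench is pushed more than 30 mm (distance of any of sparenut, gouge_a, gouge_b, mallet, wax_tin, finial, offcut from where it was at the start of the episode above 0.03 m).
It also fails if it takes over 72 s, if anything falls off the work surface, if the arm or the gripper's body presses on something with over 40 N, if the wrist force passes 120 N, or if a joint passes its speed limit or range.

### The arm

A 6-joint arm with a two-finger parallel gripper is mounted at the origin on the work surface. World frame = base frame: x ahead of the robot, y to its left, z up, the work surface at z = 0. Lengths are in mm, angles in rad, forces in N, time in s.
With the tool pointing down it reaches from about 325 to 900 mm from the base axis. Payload 3.5 kg.
Tool frame: the origin (TCP) lies on the centre line of the jaws, within the pads' length; the fingertips stand 8 mm ahead of it and the grasp point (between the pads) lies 11 mm behind it; y points along the fingers, z is the direction in which the jaws open and shut, and the axes are right-handed (so a half turn about y gives the same grasp; the last joint's range is limited). The gripper opens to 85 mm and grips with 20 to 120 N. Pads are 22 mm wide; open, the fingers measure 114 mm over their backs; the gripper's body (76 mm by 85 mm) begins 54 mm behind the grasp point. The pads swing forward as they close: fully open they stand 13 mm farther back than shut.
Start: joints at [1.065, 0.276, -0.026, 1.268, 0, 1.467], TCP at [245.003, 574.974, 239.313] pointing down, gripper open.
Joint ranges: [-3.12, 3.12], [-0.85, 1.88], [-1.08, 1.24], [-1.95, 2.15], [-1.57, 1.53], [-3.14, 3.14]. Speed limits (rad/s): [2.57, 2.57, 3.14, 3.14, 3.14, 3.14].

### API

Orientations are given as a rotation vector (axis times angle).
In Python, from cell import read_state, read_camera, camera_params, job gives the robot as it stands. The module is installed in compiled form; this text tells all that it offers.
- The arm moves only by the tool jog_arm, never from a script. Its argument "moves" is a list of rows, each an object with "delta_pos": the shift along the world's x, y, z in m, a list of three; "roll": the turn about the world's z in units of 6 degrees (1.0 is 6 degrees). A call has 1 to 20 rows; each row is the pose to reach, as a shift and turn from the pose commanded when the call began; what a row does not reach only later rows make up. A row lasts 1/8 s, in which the tool goes at most 62.5 mm and 10.7 degrees, less where a joint would pass 70% of its speed; a pose out of reach is approached as far as the arm can. A call with a gripper value outside its range is refused whole. "jaw" is the finger opening in m, from 0 to 0.0854, set as the call begins (left out, the last holds). The fingers move at their own pace and stop on an object; "force" is the grip in N (left out, the last holds). Time passes only in rows, so rows that repeat a pose let the fingers close. It gives the time, the measured TCP pose, the force and the opening at its end, in the units of the state.
- read_state(): the state, without advancing time (a new reading comes with each control period).
- read_camera(name): name is "side" or "top"; returns the picture (480x640x3 uint8, red, green, blue); there is no depth.
- camera_params(name): a dict with "vfov" (degrees; the focal length in pixels is half the picture's height over the tangent of half this angle, whatever the lens; pixels are square), "cx", "cy" (the principal point, pixels), "xyz" and "orientation" of the camera in the world. Camera axes: x right, y down, z forward; pixel columns grow to the right and rows downward; lengths in mm; the calibration is good to about 2 mm. A picture is of the moment at which its call begins. camera_params takes no time and is no camera call.
- job.hand_in(): hands the job in, once; it reports no verdict.
The state is a dict: "time_s": time; "joints": joint angles; "dq": joint speeds; "effort": joint torques, N m; "tool_pos": TCP position; "tcp_rot": TCP orientation; "wrist_force": force on the tool from outside, world axes, zero at the start; "moment": the same for the moment, N m; "opening": finger opening in mm.
Only numpy, scipy, OpenCV 4.12 (cv2) and the standard library are available. Lean on these libraries where they do the work, as an engineer would, in place of code of your own. Each camera call takes 0.05 s, during which the arm holds its last target.

## Working session

There is one attempt and no reset: what is moved stays moved. The work goes in short steps, Python scripts to look and compute and a tool call to move; the robot and the scene stay as the last step left them, time stands still between calls to the robot, and variables do not carry over. Pictures are saved under pics/ and viewed, and the job is handed in when it is done.

Besides the shell and the picture viewer there is one more tool, called after ">>>" by a JSON object that holds its "fn" and its "kwargs", one argument or row to a line. jog_arm: Moves the arm, as the interface text tells. Its arguments: {"type":"object","properties":{"moves":{"type":"array","items":{"type":"object","properties":{"delta_pos":{"type":"array","items":{"type":"number"}},"roll":{"type":"number"}}}},"jaw":{"type":"number"},"force":{"type":"number"}},"required":["moves"]}

```bash
mkdir -p pics; ls
python3 - <<'E'
from cell import *
import cv2
for n in ("top","side"):
    im=read_camera(n); cv2.imwrite(f"pics/{n}0.png",im[:,:,::-1]); print(n,camera_params(n))
print(read_state())
E
```

```text
pics
top {'vfov': 56.239115281555804, 'cx': 318.34773171192944, 'cy': 235.60388311975854, 'xyz': array([ 283.87360141, -120.53875987, 1219.84607619]), 'orientation': array([-2.1431586 ,  2.1100644 , -0.19270657])}
side {'vfov': 47.92207194835955, 'cx': 313.8993871436954, 'cy': 241.8489787918907, 'xyz': array([  191.87874221, -1148.38299641,   698.7664947 ]), 'orientation': array([-2.06783247,  0.25775568, -0.17627576])}
{'time_s': 0.1, 'joints': array([ 1.06460257e+00,  2.77099716e-01, -2.77694178e-02,  1.26799762e+00,
       -2.48026869e-05,  1.46738981e+00]), 'dq': array([-0.00023565, -0.00134078,  0.00287805, -0.00237065,  0.0002154 ,
        0.00070467]), 'effort': array([ 3.13973283e-05, -4.46707141e+01,  2.96128535e+01,  8.44890688e-03,
       -1.38421155e-04,  3.91668223e-06]), 'tool_pos': array([244.66744956, 574.35736478, 238.23283837]), 'tcp_rot': array([-1.54959315,  0.3165194 , -0.31557509]), 'wrist_force': array([-0.21637108, -0.19419209,  0.81157307]), 'moment': array([ 0.02089573, -0.00768396,  0.00343063]), 'opening': 85.49703387389555}
```

View pics/top0.png

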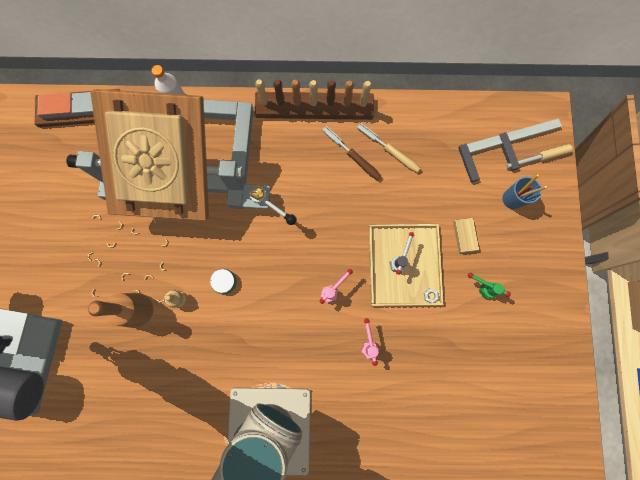

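View pics/side0.png

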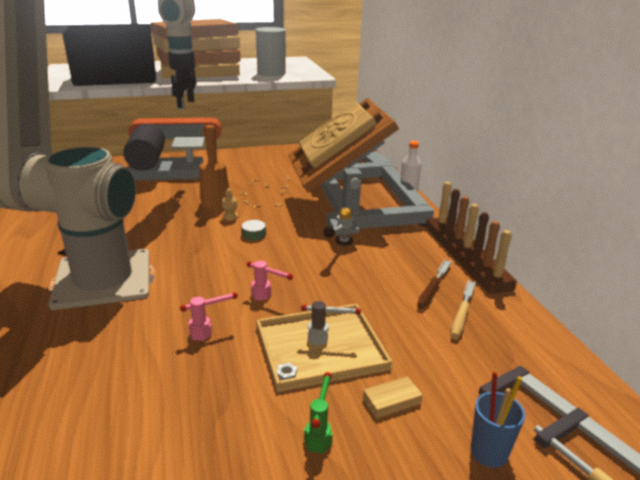

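The grey/dark spanner in the tray (top ~401,263; side ~318,325) fits. The pink ones (332,292; 371,350) and the green one (490,290) are look-alikes. I'll enlarge it and the foot.

```bash
cat > h.py <<'E'
import numpy as np, cv2
from scipy.spatial.transform import Rotation as R
from cell import *
def K(n):
    p=camera_params(n); f=240/np.tan(np.radians(p['vfov']/2))
    return f,p['cx'],p['cy'],np.array(p['xyz']),R.from_rotvec(p['orientation']).as_matrix()
def unp(n,u,v,z):
    f,cx,cy,c,M=K(n); d=M@np.array([(u-cx)/f,(v-cy)/f,1]); return c+d*(z-c[2])/d[2]
def proj(n,P):
    f,cx,cy,c,M=K(n); q=(np.atleast_2d(P)-c)@M; return np.c_[f*q[:,0]/q[:,2]+cx,f*q[:,1]/q[:,2]+cy]
def tri(u1,u2): # (n,u,v) pairs -> least squares
    A=np.zeros((3,3));b=np.zeros(3)
    for n,u,v in (u1,u2):
        f,cx,cy,c,M=K(n); d=M@np.array([(u-cx)/f,(v-cy)/f,1]); d/=np.linalg.norm(d); Q=np.eye(3)-np.outer(d,d);A+=Q;b+=Q@c
    return np.linalg.solve(A,b)
def crop(im,x0,y0,w,h,s,fn):
    c=cv2.resize(im[y0:y0+h,x0:x0+w,::-1],None,fx=s,fy=s,interpolation=cv2.INTER_CUBIC); cv2.imwrite(fn,c)
E
python3 - <<'E'
from h import *
t=cv2.imread('pics/top0.png')[:,:,::-1]; s=cv2.imread('pics/side0.png')[:,:,::-1]
crop(t,365,220,85,90,7,'pics/c1.png'); crop(t,205,90,110,145,4,'pics/c2.png')
crop(s,250,290,150,100,5,'pics/c3.png'); crop(s,300,150,100,110,5,'pics/c4.png')
crop(t,225,170,80,60,9,'pics/c5.png')
E
```

```text
(no output)
```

View pics/c1.png

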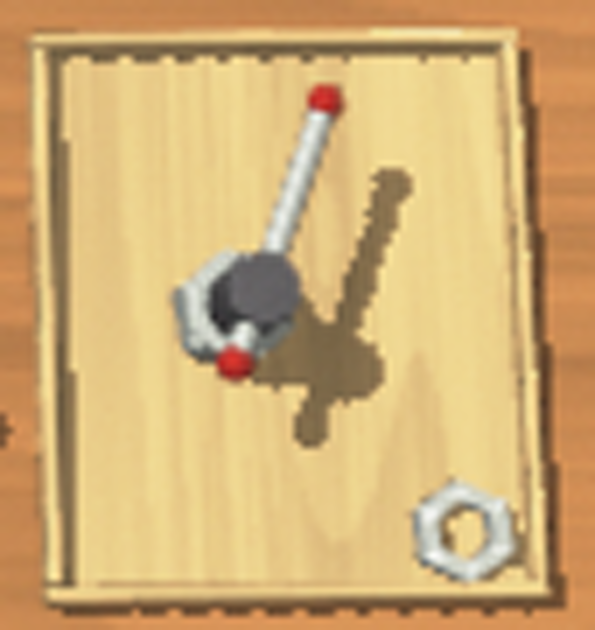

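View pics/c2.png

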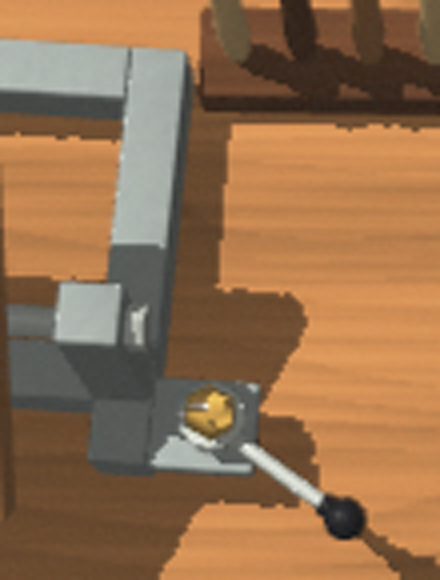

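View pics/c3.png

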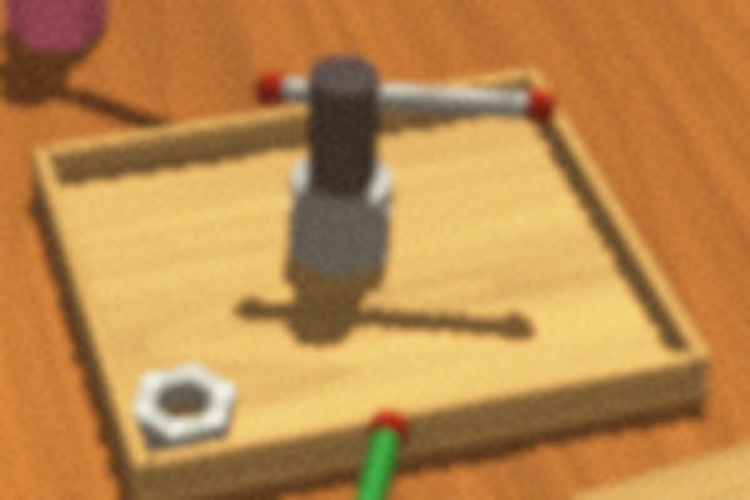

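View pics/c4.png

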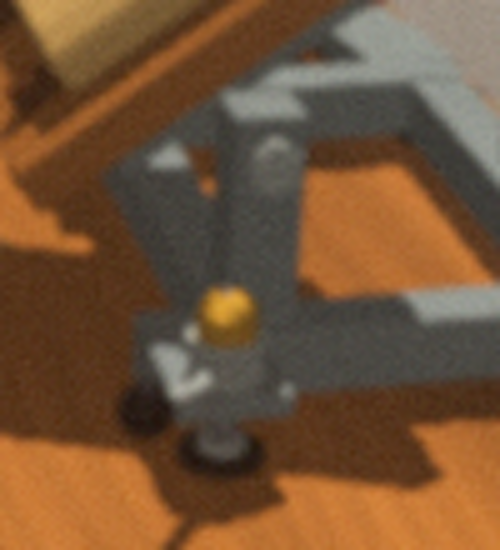

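View pics/c5.png

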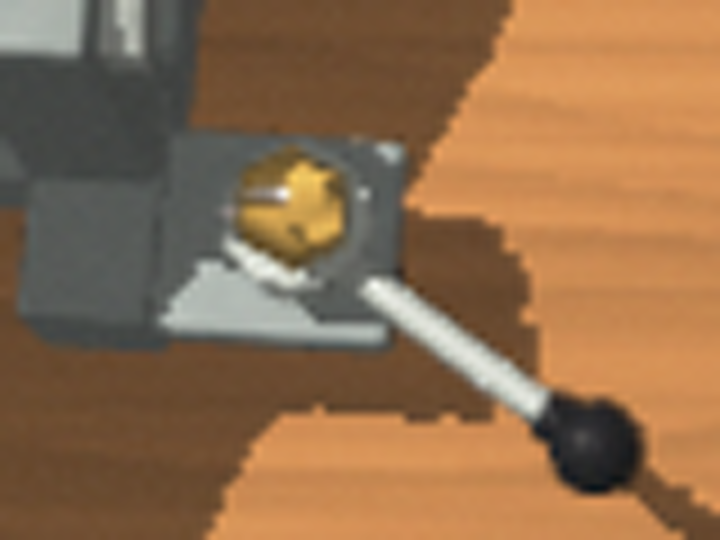

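Run:
```python
from h import *
np.set_printoptions(precision=1,suppress=True)
t=cv2.imread('pics/top0.png')[:,:,::-1]; s=cv2.imread('pics/side0.png')[:,:,::-1]
def red(im,x0,y0,w,h):
    c=im[y0:y0+h,x0:x0+w].astype(int); m=((c[...,0]>130)&(c[...,1]<60)&(c[...,2]<60)).astype(np.uint8)
    n,l,st,ce=cv2.connectedComponentsWithStats(m); return [(ce[i]+[x0,y0],st[i,4]) for i in range(1,n) if st[i,4]>4]
rt=red(t,385,225,50,60); rs=red(s,295,300,80,25); print(rt,rs)
for c,_ in rt: print('top ball@78',unp('top',*c,78))
for c,_ in rs: print('side ball@78',unp('side',*c,78))
rt=[c for c,_ in rt]; rs=sorted([c for c,_ in rs],key=lambda c:c[0])
print('tri long',tri(('top',*rt[0]),('side',*rs[-1])),'short',tri(('top',*rt[-1]),('side',*rs[0])))
# neck top (top img crop/7+off)
print('neck top', unp('top',365+265/7,220+287/7,6+82),unp('side',250+343/5,290+68/5,88))
for p in [(35,38),(516,32),(551,600),(48,603)]: print('tray corner',unp('top',365+p[0]/7,220+p[1]/7,20 if p[1]<100 else 20))
# foot
print('head tri',tri(('top',225+297/9,170+200/9),('side',300+230/5,150+293/5)))
print('head@97',unp('top',225+300/9,170+195/9,97))
b=(225+597/9,170+446/9); print('ball@85',unp('top',*b,85),unp('side',300+147/5,150+408/5,85))
for p,z in [((290,192),95),((245,195),90),((228,210),74)]: print('line',unp('top',225+p[0]/9,170+p[1]/9,z))
print('upright top corners',[unp('top',205+a/4,90+b/4,175) for a,b in [(65,285),(122,285),(122,343),(57,341)]])
print('beam',[unp('top',205+a/4,90+b/4,40) for a,b in [(125,55),(186,52),(162,247),(112,245)]])
```

```text
[(array([410.9, 233.9]), np.int32(9)), (array([398. , 271.8]), np.int32(13))] [(array([303.6, 306.3]), np.int32(7)), (array([357.8, 309.6]), np.int32(5))]
top ball@78 [ 500.9 -358.1   78. ]
top ball@78 [ 402.  -323.1   78. ]
side ball@78 [ 402.1 -318.3   78. ]
side ball@78 [ 501.4 -353.1   78. ]
tri long [ 500.  -357.4   81.3] short [ 401.3 -322.5   81.2]
neck top [ 428.7 -334.1   88. ] [ 429.  -329.9   88. ]
tray corner [ 533.7 -259.1   20. ]
tray corner [ 539.  -446.7   20. ]
tray corner [ 320.2 -452.7   20. ]
tray corner [ 316.1 -262.9   20. ]
head tri [600.9  38.4 100.2]
head@97 [602.3  38.2  97. ]
ball@85 [532.4 -48.3  85. ] [533.7 -45.3  85. ]
line [603.7  41.4  95. ]
line [604.   55.1  90. ]
line [603.9  62.4  74. ]
upright top corners [array([655.5, 120.6, 175. ]), array([656. ,  85.9, 175. ]), array([619.2,  84.1, 175. ]), array([619.8, 123.5, 175. ])]
beam [array([874.1, 118.7,  40. ]), array([877. ,  75.8,  40. ]), array([732. ,  86.3,  40. ]), array([732.9, 120.9,  40. ])]
```

```bash
cat > ov.py <<'E'
from h import *
def ov(n,src,cx,cy,a,lev,th,box,s,fn,only=None):
    im=cv2.imread(src); x0,y0,w,h=box
    c=cv2.resize(im[y0:y0+h,x0:x0+w],None,fx=s,fy=s,interpolation=cv2.INTER_CUBIC)
    def dr(P,col,cl=True):
        q=((proj(n,np.array(P,float))-[x0,y0]+.5)*s-.5).round().astype(int)
        cv2.polylines(c,[q.reshape(-1,1,2)],cl,col,1,cv2.LINE_AA)
    hexa=lambda af,z:[(cx+af/2/np.cos(np.pi/6)*np.cos(a+np.pi/6+k*np.pi/3),cy+af/2/np.cos(np.pi/6)*np.sin(a+np.pi/6+k*np.pi/3),z) for k in range(6)]
    dr(hexa(19,97),(255,0,0)); dr(hexa(30,88),(255,0,255))
    dr([(cx+22*np.cos(t),cy+22*np.sin(t),74) for t in np.linspace(0,6.28,40)],(0,255,0))
    dr([(cx+r*np.cos(a),cy+r*np.sin(a),74) for r in (15,20)],(0,0,255),False)
    dr([(cx,cy,97),(cx+9.5*np.cos(a),cy+9.5*np.sin(a),97),(cx+15*np.cos(a),cy+15*np.sin(a),88)],(0,0,255),False)
    dr([(cx+115*np.cos(lev)+14*np.cos(t),cy+115*np.sin(lev)+14*np.sin(t),85) for t in np.linspace(0,6.28,40)],(255,255,0))
    S=lambda x,y,z:(cx+x*np.cos(th)-y*np.sin(th),cy+x*np.sin(th)+y*np.cos(th),z)
    dr([S(12,45,175),S(52,45,175),S(52,85,175),S(12,85,175)],(0,255,255))
    dr([S(12,45,40),S(12,45,175)],(0,255,255),False)
    cv2.imwrite(fn,c)
E
python3 - <<'E'
from ov import *
ov('top','pics/top0.png',602,40,1.55,-2.25,-0.04,(205,150,110,80),7,'pics/o1.png')
ov('side','pics/side0.png',602,40,1.55,-2.25,-0.04,(300,160,80,90),7,'pics/o2.png')
E
```

```text
(no output)
```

View pics/o1.png

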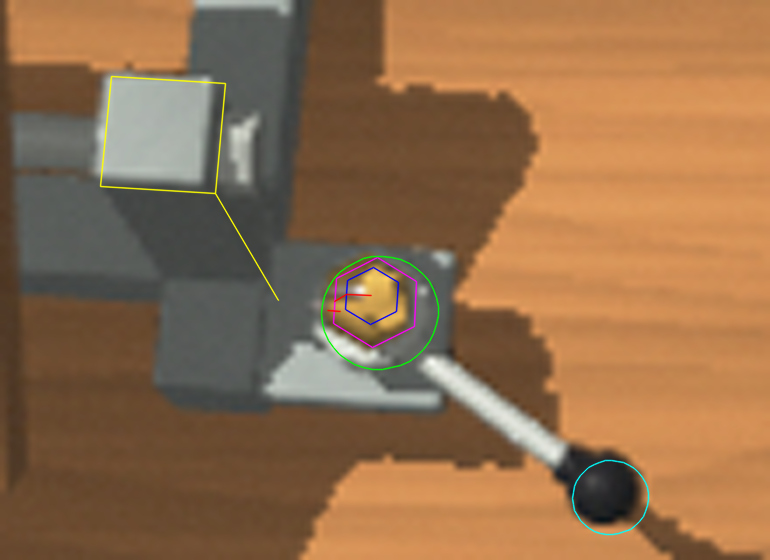

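View pics/o2.png

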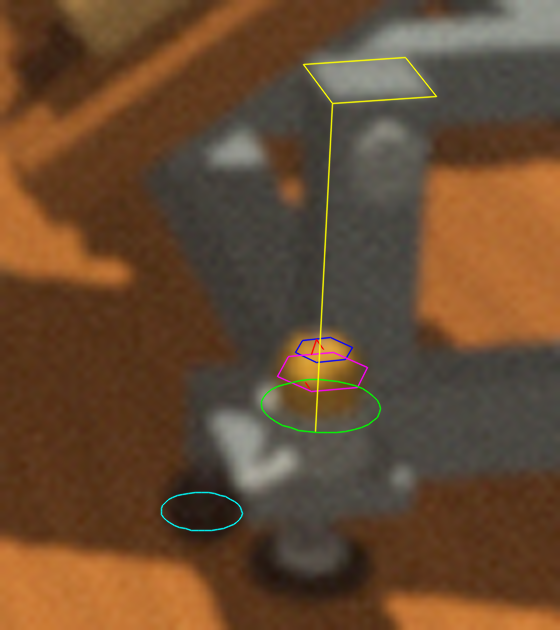

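Run:
```python
from ov import *
ov('top','pics/top0.png',602,40,1.57,-2.25,-0.04,(240,175,36,36),20,'pics/o3.png')
crop(cv2.imread('pics/top0.png')[:,:,::-1],240,175,36,36,20,'pics/o3r.png')
a=cv2.imread('pics/o3.png');b=cv2.imread('pics/o3r.png');cv2.imwrite('pics/o3b.png',cv2.resize(np.hstack([b,a]),(800,400)))
ov('side','pics/side0.png',602,40,1.57,-2.25,-0.04,(325,195,40,40),18,'pics/o4.png')
crop(cv2.imread('pics/side0.png')[:,:,::-1],325,195,40,40,18,'pics/o4r.png')
a=cv2.imread('pics/o4.png');b=cv2.imread('pics/o4r.png');cv2.imwrite('pics/o4b.png',cv2.resize(np.hstack([b,a]),(800,400)))
```

```text
(no output)
```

View pics/o3b.png

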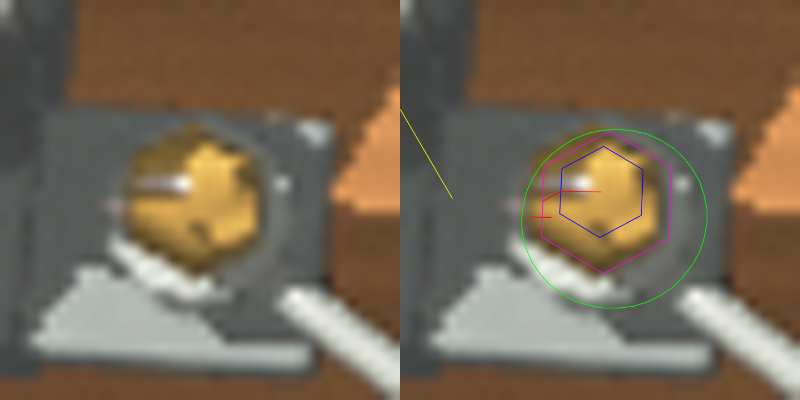

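View pics/o4b.png

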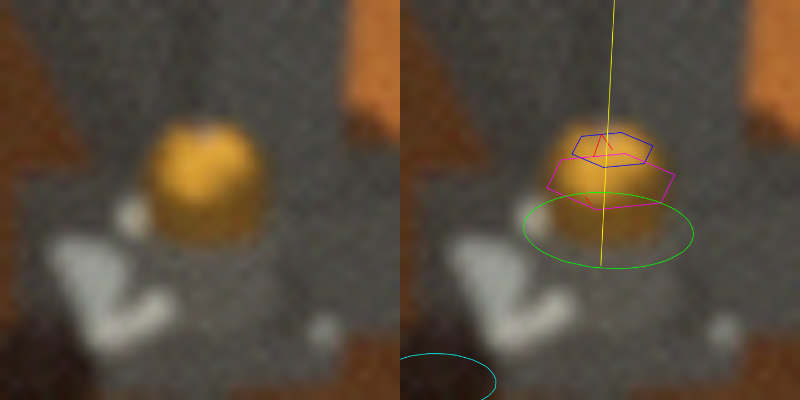

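Run:
```python
from h import *
s=read_state(); M=R.from_rotvec(s['tcp_rot']).as_matrix(); print(M, np.arctan2(M[1,2],M[0,2]))
```

```text
[[ 9.19971935e-01 -9.82155431e-04  3.91983002e-01]
 [-3.91984187e-01 -1.82280881e-03  9.19970149e-01]
 [-1.89043610e-04 -9.99997856e-01 -2.06192234e-03]] 1.1680093141697154
```

>>> {"fn": "jog_arm", "kwargs": {
  "moves": [
    {"delta_pos": [0, 0, 0.06], "roll": 0},
    {"delta_pos": [0, 0, 0.11], "roll": 0},
    {"delta_pos": [0.15, -0.45, 0.11], "roll": 0},
    {"delta_pos": [0.15, -0.45, 0.11], "roll": 0},
    {"delta_pos": [0.15, -0.45, 0.11], "roll": 0},
    {"delta_pos": [0.15, -0.45, 0.11], "roll": 0},
    {"delta_pos": [0.15, -0.45, 0.11], "roll": 0},
    {"delta_pos": [0.15, -0.45, 0.11], "roll": 0},
    {"delta_pos": [0.15, -0.45, 0.11], "roll": 0},
    {"delta_pos": [0.15, -0.45, 0.11], "roll": 0},
    {"delta_pos": [0.184, -0.906, 0], "roll": 0.62},
    {"delta_pos": [0.184, -0.906, 0], "roll": 0.62},
    {"delta_pos": [0.184, -0.906, 0], "roll": 0.62},
    {"delta_pos": [0.184, -0.906, 0], "roll": 0.62},
    {"delta_pos": [0.184, -0.906, 0], "roll": 0.62},
    {"delta_pos": [0.184, -0.906, 0], "roll": 0.62},
    {"delta_pos": [0.184, -0.906, 0], "roll": 0.62},
    {"delta_pos": [0.184, -0.906, 0], "roll": 0.62},
    {"delta_pos": [0.184, -0.906, 0], "roll": 0.62},
    {"delta_pos": [0.184, -0.906, 0], "roll": 0.62}
  ],
  "jaw": 0.085,
  "force": 60
}}

```text
time_s: 2.6
tool_pos: [428.6, -330.2, 239.0]
tcp_rot: [-1.553, 0.266, -0.264]
wrist_force: [0.1, -0.7, -0.3]
opening: 84.8
```

Run:
```python
from h import *
s=read_camera('side'); t=read_camera('top')
cv2.imwrite('pics/side1.png',s[:,:,::-1]);cv2.imwrite('pics/top1.png',t[:,:,::-1])
st=read_state(); p=st['tool_pos'];M=R.from_rotvec(st['tcp_rot']).as_matrix(); print(p,np.arctan2(M[1,2],M[0,2]))
im=s.copy()
q=proj('side',[p+8*M[:,1], p+8*M[:,1]+42.5*M[:,2],p+8*M[:,1]-42.5*M[:,2],p-11*M[:,1]])
print(q)
for a in q: cv2.circle(im,tuple(a.round().astype(int)),1,(0,255,255),-1)
crop(im,240,170,160,180,4,'pics/c6.png')
```

```text
[ 428.99371859 -329.86079039  239.58800563] 1.2341391613156458
[[320.36533389 238.33535801]
 [321.9037847  227.44678954]
 [318.70496591 250.08680967]
 [320.61803734 228.99186728]]
```

View pics/c6.png

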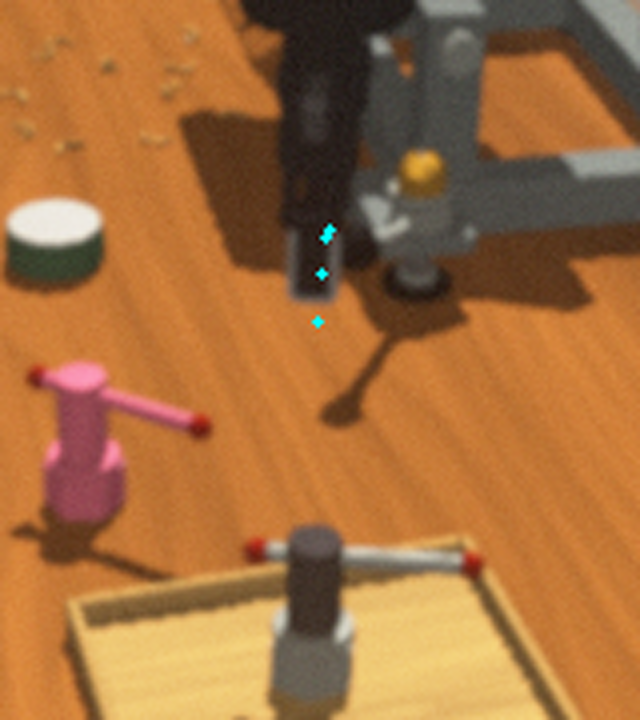

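>>> {"fn": "jog_arm", "kwargs": {
  "moves": [
    {"delta_pos": [0, 0, -0.06], "roll": 0},
    {"delta_pos": [0, 0, -0.11], "roll": 0},
    {"delta_pos": [0, 0, -0.15], "roll": 0},
    {"delta_pos": [0, 0, -0.173], "roll": 0},
    {"delta_pos": [0, 0, -0.173], "roll": 0},
    {"delta_pos": [0, 0, -0.173], "roll": 0}
  ]
}}

```text
time_s: 3.45
tool_pos: [430.0, -331.2, 67.8]
tcp_rot: [-1.556, 0.263, -0.266]
wrist_force: [0.2, -1.3, 0.8]
opening: 84.8
```

Run:
```python
from h import *
s=read_camera('side'); t=read_camera('top')
crop(s,260,250,120,100,5,'pics/c7.png'); crop(t,355,200,100,110,5,'pics/c8.png')
print(read_state()['wrist_force'],read_state()['tool_pos'])
```

```text
[0.15290526 0.3904992  0.82493224] [ 430.27161768 -331.8291141    68.2260312 ]
```

View pics/c7.png

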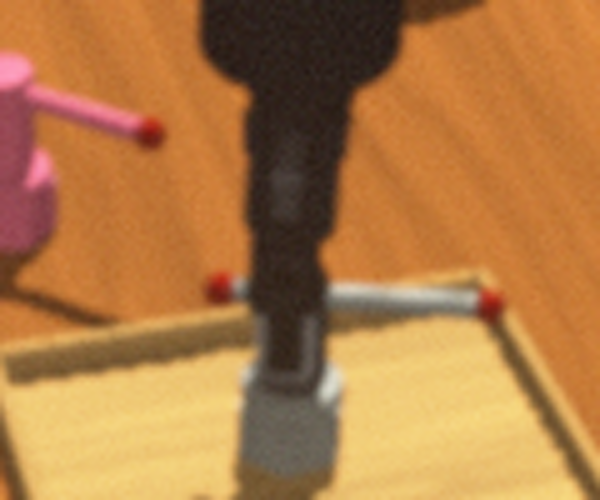

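View pics/c8.png

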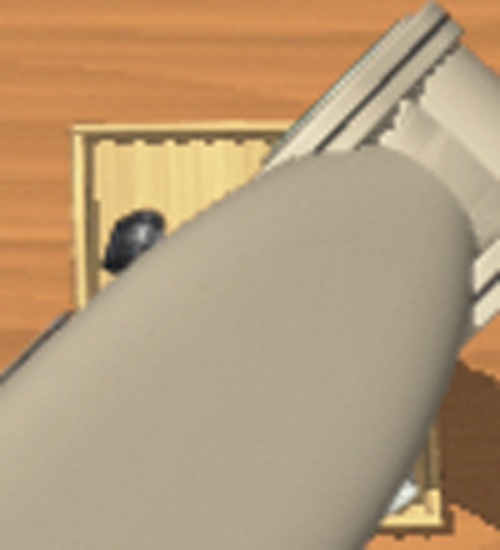

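>>> {"fn": "jog_arm", "kwargs": {
  "moves": [
    {"delta_pos": [0, 0, 0], "roll": 0},
    {"delta_pos": [0, 0, 0], "roll": 0},
    {"delta_pos": [0, 0, 0], "roll": 0},
    {"delta_pos": [0, 0, 0], "roll": 0},
    {"delta_pos": [0, 0, 0], "roll": 0},
    {"delta_pos": [0, 0, 0], "roll": 0},
    {"delta_pos": [0, 0, 0], "roll": 0},
    {"delta_pos": [0, 0, 0], "roll": 0}
  ],
  "jaw": 0.015,
  "force": 60
}}

```text
time_s: 4.55
tool_pos: [429.1, -331.5, 66.7]
tcp_rot: [-1.556, 0.265, -0.266]
wrist_force: [-2.1, -1.4, 5.2]
opening: 26.4
```

>>> {"fn": "jog_arm", "kwargs": {
  "moves": [
    {"delta_pos": [0, 0, 0.03], "roll": 0},
    {"delta_pos": [0, 0, 0.08], "roll": 0},
    {"delta_pos": [0, 0, 0.13], "roll": 0},
    {"delta_pos": [0, 0, 0.184], "roll": 1},
    {"delta_pos": [0.02, 0.045, 0.184], "roll": 2.5},
    {"delta_pos": [0.04, 0.09, 0.184], "roll": 4},
    {"delta_pos": [0.06, 0.135, 0.184], "roll": 5.5},
    {"delta_pos": [0.08, 0.18, 0.184], "roll": 7},
    {"delta_pos": [0.1, 0.22, 0.184], "roll": 8.5},
    {"delta_pos": [0.12, 0.26, 0.184], "roll": 10},
    {"delta_pos": [0.135, 0.3, 0.184], "roll": 11.5},
    {"delta_pos": [0.15, 0.33, 0.184], "roll": 13},
    {"delta_pos": [0.16, 0.355, 0.184], "roll": 14.5},
    {"delta_pos": [0.17, 0.37, 0.184], "roll": 16},
    {"delta_pos": [0.173, 0.374, 0.184], "roll": 17.5},
    {"delta_pos": [0.173, 0.374, 0.184], "roll": 18.2},
    {"delta_pos": [0.173, 0.374, 0.184], "roll": 18.2},
    {"delta_pos": [0.173, 0.374, 0.184], "roll": 18.2}
  ]
}}

```text
time_s: 6.8
tool_pos: [601.1, 43.2, 248.8]
tcp_rot: [-1.208, -1.205, 1.207]
wrist_force: [0.8, -0.0, -4.5]
opening: 26.5
```

Run:
```python
from h import *
s=read_camera('side'); t=read_camera('top')
cv2.imwrite('pics/side2.png',s[:,:,::-1]);cv2.imwrite('pics/top2.png',t[:,:,::-1])
crop(s,290,120,120,130,4.5,'pics/c9.png'); crop(t,200,100,130,140,4.2,'pics/c10.png')
st=read_state(); M=R.from_rotvec(st['tcp_rot']).as_matrix(); print(st['tool_pos'],np.arctan2(M[1,2],M[0,2]),M[2],st['joints'],st['wrist_force'])
```

```text
[601.55448899  43.02302082 249.64443031] 3.1380572805226112 [ 3.79243631e-04 -9.99999182e-01  1.22155411e-03] [-3.59161409e-02  2.33466533e-01 -6.00332520e-02  1.27852973e+00
  3.39497171e-04 -1.60317707e+00] [ 0.39575916  0.51335762 -5.33437024]
```

View pics/c9.png

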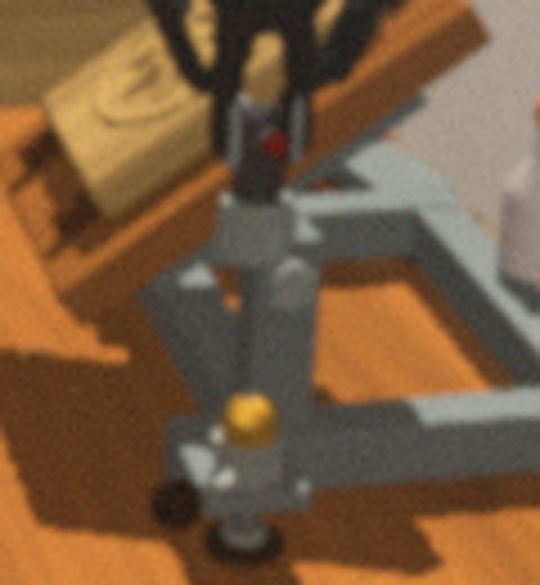

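View pics/c10.png

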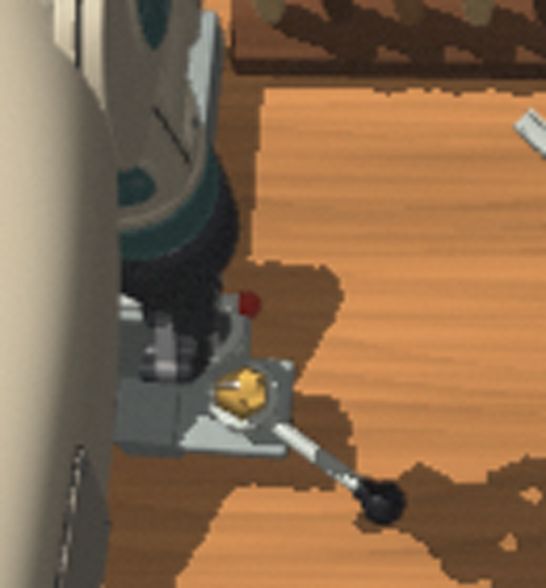

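Run:
```python
from ov import *
o=[]
for a in (1.52,1.60):
    ov('top','pics/top0.png',602.8,42.9,a,-2.25,-0.04,(240,175,36,36),20,'pics/o3.png'); o.append(cv2.resize(cv2.imread('pics/o3.png'),(500,500)))
cv2.imwrite('pics/o5.png',cv2.resize(np.hstack(o),(800,400)))
from h import *
b=(225+593/9,170+446/9); v=unp('top',*b,85)[:2]-[602.8,42.9]; print(np.linalg.norm(v),np.arctan2(v[1],v[0]))
```

```text
114.31471832352999 -2.2341165829215854
```

View pics/o5.png

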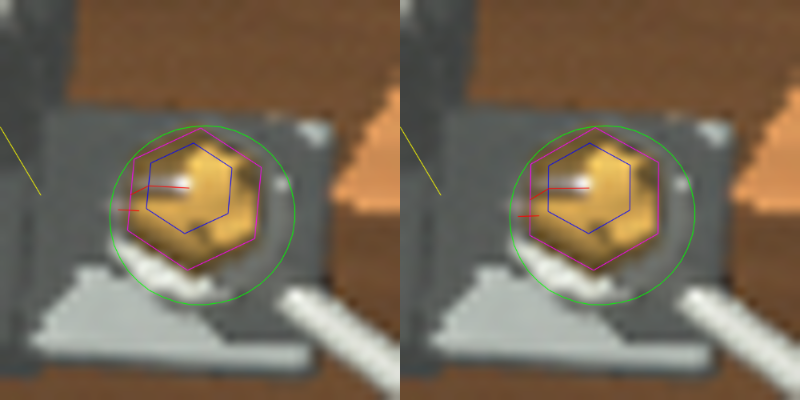

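>>> {"fn": "jog_arm", "kwargs": {
  "moves": [
    {"delta_pos": [0, 0, -0.03], "roll": 0},
    {"delta_pos": [0, 0, -0.06], "roll": 0},
    {"delta_pos": [0, 0, -0.075], "roll": 0},
    {"delta_pos": [0, 0, -0.083], "roll": 0},
    {"delta_pos": [0, 0, -0.083], "roll": 0},
    {"delta_pos": [0, 0, -0.083], "roll": 0}
  ]
}}

```text
time_s: 7.65
tool_pos: [603.0, 42.9, 168.6]
tcp_rot: [-1.212, -1.209, 1.206]
wrist_force: [-0.1, -0.5, -4.5]
opening: 26.3
```

Run:
```python
from h import *
s=read_camera('side'); t=read_camera('top')
cv2.imwrite('pics/side3.png',s[:,:,::-1]);cv2.imwrite('pics/top3.png',t[:,:,::-1])
crop(s,310,160,70,75,8,'pics/c11.png'); crop(t,225,155,60,60,9,'pics/c12.png')
st=read_state(); print(st['tool_pos'],st['wrist_force'])
```

```text
[602.93560264  42.94536269 168.57831573] [-0.38777452  0.21199341 -4.50729769]
```

View pics/c11.png

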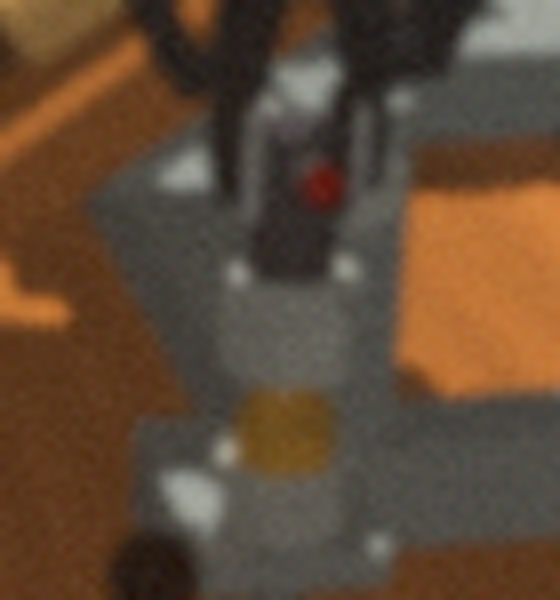

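View pics/c12.png

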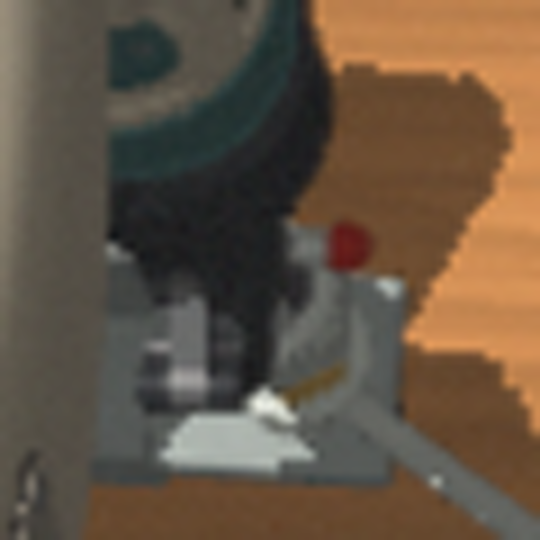

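Run:
```python
from h import *
c=np.array([603,43]);
for P in ([603,23,108],[603,28,74],[603,23,140],[603,33,74]): 
    q=proj('side',P)[0]; print(P,(q-[310,160]+.5)*8)
print(tri(('side',310+285/8,160+384/8),('side',310+285/8,160+384/8)) if 0 else '')
print(unp('side',310+286/8-.5,160+475/8-.5,74), unp('side',310+285/8-.5,160+384/8-.5,108))
```

```text
[603, 23, 108] [311.02569666 391.08381079]
[603, 28, 74] [301.04792378 479.99392293]
[603, 23, 140] [316.02253476 298.81554666]
[603, 33, 74] [296.28519784 473.1823406 ]

[599.35422719  32.48956287  74.        ] [596.51377226  29.79143475 108.        ]
```

>>> {"fn": "jog_arm", "kwargs": {
  "moves": [
    {"delta_pos": [0.001, 0, -0.006], "roll": 0},
    {"delta_pos": [0.001, 0, -0.012], "roll": 0},
    {"delta_pos": [0.001, 0, -0.017], "roll": 0},
    {"delta_pos": [0.001, 0, -0.02], "roll": 0},
    {"delta_pos": [0.001, 0, -0.02], "roll": 0}
  ]
}}

```text
time_s: 8.38
tool_pos: [602.7, 43.0, 146.8]
tcp_rot: [-1.21, -1.207, 1.208]
wrist_force: [-0.5, -0.8, -4.7]
opening: 26.1
```

>>> {"fn": "jog_arm", "kwargs": {
  "moves": [
    {"delta_pos": [0, 0, -0.003], "roll": 0},
    {"delta_pos": [0, 0, -0.006], "roll": 0},
    {"delta_pos": [0, 0, -0.009], "roll": 0},
    {"delta_pos": [0, 0, -0.011], "roll": 0},
    {"delta_pos": [0, 0, -0.011], "roll": 0}
  ]
}}

```text
time_s: 9.0
tool_pos: [602.8, 43.0, 136.0]
tcp_rot: [-1.21, -1.207, 1.207]
wrist_force: [-0.1, -0.9, -5.1]
opening: 26.3
```

>>> {"fn": "jog_arm", "kwargs": {
  "moves": [
    {"delta_pos": [0, 0, -0.001], "roll": 0},
    {"delta_pos": [0, 0, -0.002], "roll": 0},
    {"delta_pos": [0, 0, -0.002], "roll": 0}
  ]
}}

```text
time_s: 9.38
tool_pos: [603.2, 43.0, 134.8]
tcp_rot: [-1.211, -1.208, 1.207]
wrist_force: [0.4, 0.5, -2.0]
opening: 26.5
```

>>> {"fn": "jog_arm", "kwargs": {
  "moves": [
    {"delta_pos": [0, 0, 0], "roll": 0},
    {"delta_pos": [0, 0, 0], "roll": 0},
    {"delta_pos": [0, 0, 0], "roll": 0},
    {"delta_pos": [0, 0, 0], "roll": 0},
    {"delta_pos": [0, 0, 0], "roll": 0}
  ],
  "jaw": 0.07
}}

```text
time_s: 10.0
tool_pos: [603.0, 43.0, 134.3]
tcp_rot: [-1.211, -1.207, 1.207]
wrist_force: [0.2, 0.1, -0.0]
opening: 69.9
```

Run:
```python
from h import *
s=read_camera('side'); t=read_camera('top')
cv2.imwrite('pics/side4.png',s[:,:,::-1]);cv2.imwrite('pics/top4.png',t[:,:,::-1])
crop(s,310,140,70,90,6,'pics/c13.png'); crop(t,215,145,80,70,8,'pics/c14.png')
st=read_state(); print(st['tool_pos'],st['wrist_force'],st['opening'])
```

```text
[602.98795123  42.99384792 134.29258733] [-0.42407874 -0.2371424  -0.89041428] 70.18930757418063
```

View pics/c13.png

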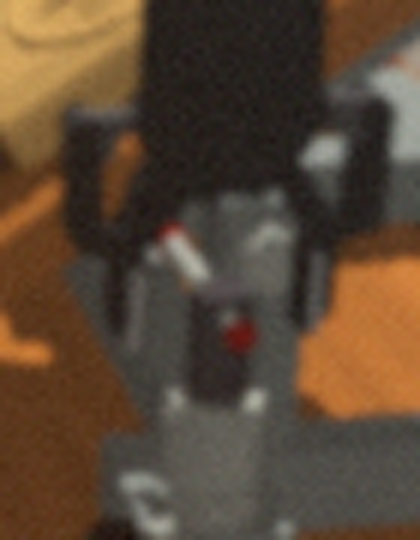

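>>> {"fn": "jog_arm", "kwargs": {
  "moves": [
    {"delta_pos": [0, 0, 0.03], "roll": 0},
    {"delta_pos": [0, 0, 0.07], "roll": 0},
    {"delta_pos": [0, 0, 0.1], "roll": 0},
    {"delta_pos": [0, 0, 0.1], "roll": 0}
  ]
}}

```text
time_s: 10.6
tool_pos: [605.2, 42.9, 237.6]
tcp_rot: [-1.215, -1.212, 1.204]
wrist_force: [0.6, 0.1, 0.3]
opening: 70.2
```

>>> {"fn": "jog_arm", "kwargs": {
  "moves": [
    {"delta_pos": [-0.015, -0.045, 0], "roll": -1.6},
    {"delta_pos": [-0.03, -0.09, 0], "roll": -3.2},
    {"delta_pos": [-0.0385, -0.116, 0], "roll": -4.8},
    {"delta_pos": [-0.0385, -0.116, 0], "roll": -6.35},
    {"delta_pos": [-0.0385, -0.116, -0.03], "roll": -6.35},
    {"delta_pos": [-0.0385, -0.116, -0.08], "roll": -6.35},
    {"delta_pos": [-0.0385, -0.116, -0.08], "roll": -6.35}
  ],
  "jaw": 0.0
}}

```text
time_s: 11.48
tool_pos: [559.4, -71.9, 148.9]
tcp_rot: [-1.446, -0.696, 0.712]
wrist_force: [-0.6, 1.7, 0.3]
opening: -0.1
```

Run:
```python
from h import *
s=read_camera('side'); t=read_camera('top')
cv2.imwrite('pics/side5.png',s[:,:,::-1]);cv2.imwrite('pics/top5.png',t[:,:,::-1])
crop(s,280,110,110,140,4.2,'pics/c15.png'); crop(t,205,130,110,110,5.4,'pics/c16.png')
st=read_state(); M=R.from_rotvec(st['tcp_rot']).as_matrix(); print(st['tool_pos'],np.arctan2(M[1,2],M[0,2]),st['wrist_force'],st['opening'])
```

```text
[563.89538111 -72.85600797 153.90817787] 2.473859518203589 [ 0.1754907  -0.13764288  0.53071854] 0.27635228634708797
```

View pics/c15.png

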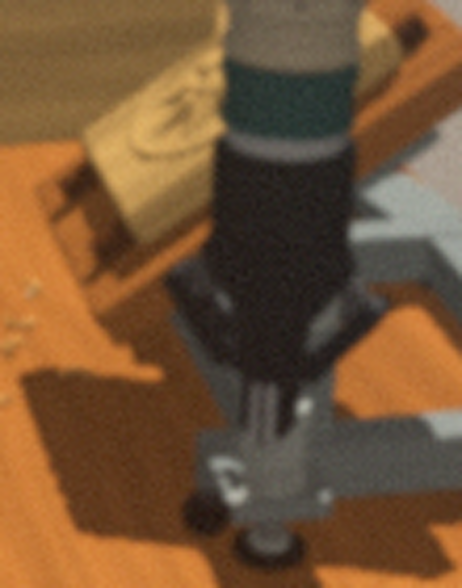

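View pics/c16.png

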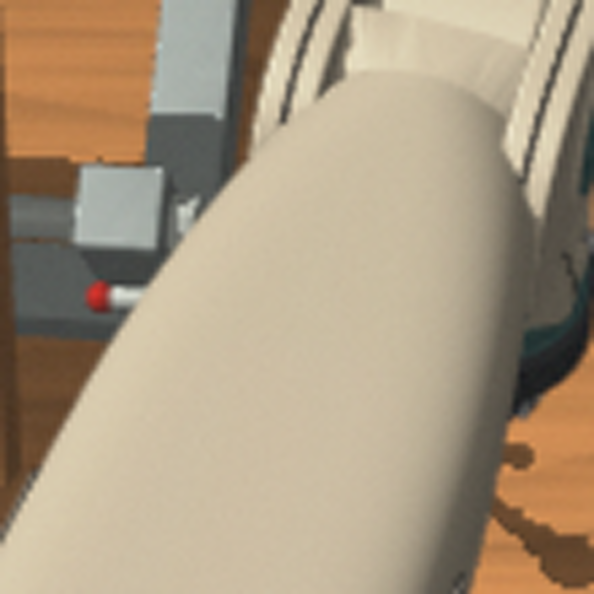

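>>> {"fn": "jog_arm", "kwargs": {
  "moves": [
    {"delta_pos": [0, 0, -0.03], "roll": 0},
    {"delta_pos": [0, 0, -0.06], "roll": 0},
    {"delta_pos": [0, 0, -0.076], "roll": 0},
    {"delta_pos": [0, 0, -0.076], "roll": 0},
    {"delta_pos": [0, 0, -0.076], "roll": 0}
  ]
}}

```text
time_s: 12.2
tool_pos: [565.9, -73.3, 79.9]
tcp_rot: [-1.455, -0.707, 0.703]
wrist_force: [-0.1, 0.1, -0.2]
opening: 0.3
```

```bash
cat > path.py <<'E'
from h import *
def P(al,off=28.5,c=(603,43)):
    return np.array([c[0]+115*np.cos(al)-off*np.sin(al), c[1]+115*np.sin(al)+off*np.cos(al)])
def rows(cur,al0_yaw,als,off=28.5):
    for a in als:
        d=(P(a,off)-cur)/1000; print('{"delta_pos": [%.4f, %.4f, 0], "roll": %.2f},'%(d[0],d[1],-(al0_yaw-a)/np.radians(6)))
E
python3 - <<'E'
from path import *
st=read_state(); print(st['tool_pos'],st['wrist_force'])
rows(np.array([564.5,-73]),-2.24,np.arange(-2.24,-2.9,-.06))
E
```

```text
[565.91198195 -73.33687831  79.92690741] [-0.09434476  0.12900585 -0.15116968]
{"delta_pos": [-0.0105, 0.0081, 0], "roll": -0.00},
{"delta_pos": [-0.0169, 0.0113, 0], "roll": -0.57},
{"delta_pos": [-0.0231, 0.0148, 0], "roll": -1.15},
{"delta_pos": [-0.0290, 0.0186, 0], "roll": -1.72},
{"delta_pos": [-0.0347, 0.0229, 0], "roll": -2.29},
{"delta_pos": [-0.0402, 0.0274, 0], "roll": -2.86},
{"delta_pos": [-0.0454, 0.0323, 0], "roll": -3.44},
{"delta_pos": [-0.0502, 0.0375, 0], "roll": -4.01},
{"delta_pos": [-0.0548, 0.0429, 0], "roll": -4.58},
{"delta_pos": [-0.0590, 0.0487, 0], "roll": -5.16},
{"delta_pos": [-0.0628, 0.0546, 0], "roll": -5.73},
```

>>> {"fn": "jog_arm", "kwargs": {
  "moves": [
    {"delta_pos": [-0.0105, 0.0081, 0], "roll": 0},
    {"delta_pos": [-0.0169, 0.0113, 0], "roll": -0.57},
    {"delta_pos": [-0.0231, 0.0148, 0], "roll": -1.15},
    {"delta_pos": [-0.029, 0.0186, 0], "roll": -1.72},
    {"delta_pos": [-0.0347, 0.0229, 0], "roll": -2.29},
    {"delta_pos": [-0.0402, 0.0274, 0], "roll": -2.86},
    {"delta_pos": [-0.0454, 0.0323, 0], "roll": -3.44},
    {"delta_pos": [-0.0502, 0.0375, 0], "roll": -4.01}
  ]
}}

```text
time_s: 13.2
tool_pos: [514.1, -35.1, 79.2]
tcp_rot: [-1.538, -0.378, 0.376]
wrist_force: [0.3, 0.1, 0.3]
opening: -0.2
```

Run:
```python
from h import *
s=read_camera('side'); t=read_camera('top')
cv2.imwrite('pics/side6.png',s[:,:,::-1])
crop(s,280,140,110,120,5,'pics/c17.png'); crop(t,205,130,110,110,5.4,'pics/c18.png')
st=read_state(); M=R.from_rotvec(st['tcp_rot']).as_matrix(); print(st['tool_pos'],np.arctan2(M[1,2],M[0,2]),st['wrist_force'],st['opening'])
```

```text
[513.47375051 -34.74496039  78.97739526] 2.0548265167398334 [ 0.22902963 -0.81243902  0.65692334] -0.04398126920466557
```

View pics/c17.png

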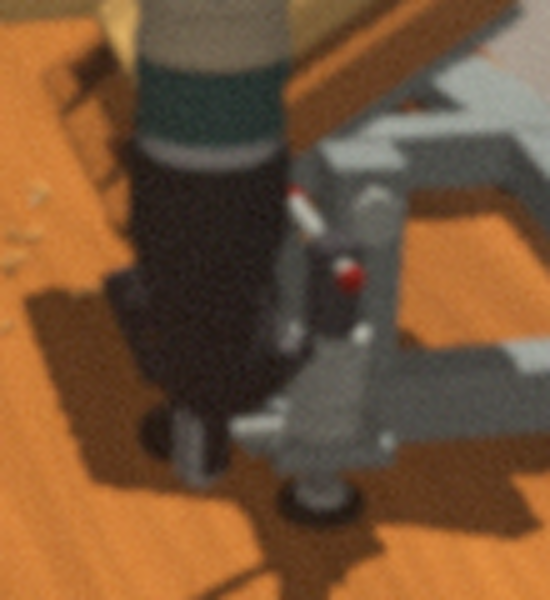

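View pics/c18.png

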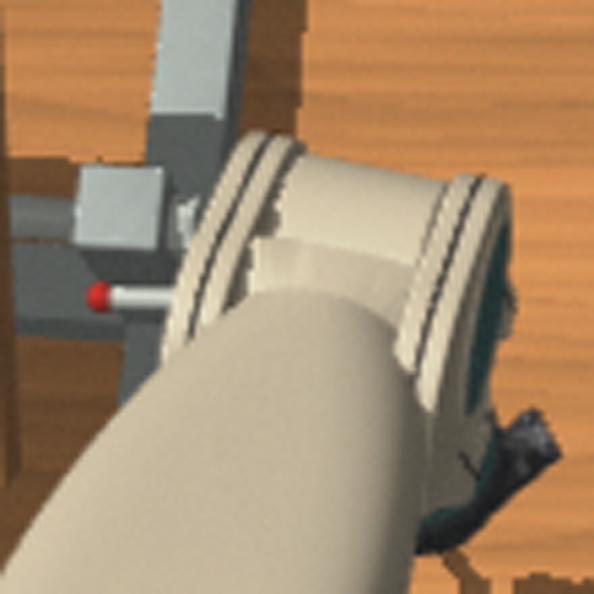

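Run:
```python
from path import *
rows(P(-2.66),-2.66,np.arange(-2.70,-3.8,-.04))
```

```text
{"delta_pos": [-0.0031, 0.0036, 0], "roll": -0.38},
{"delta_pos": [-0.0060, 0.0073, 0], "roll": -0.76},
{"delta_pos": [-0.0088, 0.0112, 0], "roll": -1.15},
{"delta_pos": [-0.0114, 0.0151, 0], "roll": -1.53},
{"delta_pos": [-0.0138, 0.0192, 0], "roll": -1.91},
{"delta_pos": [-0.0161, 0.0233, 0], "roll": -2.29},
{"delta_pos": [-0.0182, 0.0276, 0], "roll": -2.67},
{"delta_pos": [-0.0202, 0.0319, 0], "roll": -3.06},
{"delta_pos": [-0.0220, 0.0363, 0], "roll": -3.44},
{"delta_pos": [-0.0236, 0.0407, 0], "roll": -3.82},
{"delta_pos": [-0.0250, 0.0453, 0], "roll": -4.20},
{"delta_pos": [-0.0262, 0.0498, 0], "roll": -4.58},
{"delta_pos": [-0.0273, 0.0545, 0], "roll": -4.97},
{"delta_pos": [-0.0282, 0.0591, 0], "roll": -5.35},
{"delta_pos": [-0.0288, 0.0638, 0], "roll": -5.73},
{"delta_pos": [-0.0293, 0.0685, 0], "roll": -6.11},
{"delta_pos": [-0.0296, 0.0733, 0], "roll": -6.49},
{"delta_pos": [-0.0298, 0.0780, 0], "roll": -6.88},
{"delta_pos": [-0.0297, 0.0827, 0], "roll": -7.26},
{"delta_pos": [-0.0294, 0.0875, 0], "roll": -7.64},
{"delta_pos": [-0.0290, 0.0922, 0], "roll": -8.02},
{"delta_pos": [-0.0283, 0.0969, 0], "roll": -8.40},
{"delta_pos": [-0.0275, 0.1015, 0], "roll": -8.79},
{"delta_pos": [-0.0265, 0.1062, 0], "roll": -9.17},
{"delta_pos": [-0.0253, 0.1108, 0], "roll": -9.55},
{"delta_pos": [-0.0239, 0.1153, 0], "roll": -9.93},
{"delta_pos": [-0.0224, 0.1198, 0], "roll": -10.31},
{"delta_pos": [-0.0206, 0.1242, 0], "roll": -10.70},
```

>>> {"fn": "jog_arm", "kwargs": {
  "moves": [
    {"delta_pos": [-0.0031, 0.0036, 0], "roll": -0.38},
    {"delta_pos": [-0.006, 0.0073, 0], "roll": -0.76},
    {"delta_pos": [-0.0088, 0.0112, 0], "roll": -1.15},
    {"delta_pos": [-0.0114, 0.0151, 0], "roll": -1.53},
    {"delta_pos": [-0.0138, 0.0192, 0], "roll": -1.91}
  ]
}}

```text
time_s: 13.92
tool_pos: [500.6, -16.3, 78.9]
tcp_rot: [-1.56, -0.223, 0.222]
wrist_force: [-0.3, -0.5, 0.3]
opening: 0.2
```

Run:
```python
from path import *
rows(P(-2.86),-2.86,[-2.89,-2.92,-2.95,-2.98])
print();rows(P(-2.98),-2.98,[-3.01,-3.04,-3.07,-3.10])
print();rows(P(-3.10),-3.10,[-3.13,-3.16,-3.19,-3.22])
print();rows(P(-3.22),-3.22,[-3.25,-3.28,-3.31,-3.34])
print();rows(P(-3.34),-3.34,[-3.37,-3.40,-3.43,-3.46])
```

```text
{"delta_pos": [-0.0017, 0.0031, 0], "roll": -0.29},
{"delta_pos": [-0.0034, 0.0063, 0], "roll": -0.57},
{"delta_pos": [-0.0049, 0.0095, 0], "roll": -0.86},
{"delta_pos": [-0.0064, 0.0127, 0], "roll": -1.15},

{"delta_pos": [-0.0013, 0.0033, 0], "roll": -0.29},
{"delta_pos": [-0.0026, 0.0066, 0], "roll": -0.57},
{"delta_pos": [-0.0038, 0.0100, 0], "roll": -0.86},
{"delta_pos": [-0.0048, 0.0134, 0], "roll": -1.15},

{"delta_pos": [-0.0009, 0.0034, 0], "roll": -0.29},
{"delta_pos": [-0.0018, 0.0069, 0], "roll": -0.57},
{"delta_pos": [-0.0025, 0.0104, 0], "roll": -0.86},
{"delta_pos": [-0.0032, 0.0139, 0], "roll": -1.15},

{"delta_pos": [-0.0005, 0.0035, 0], "roll": -0.29},
{"delta_pos": [-0.0010, 0.0070, 0], "roll": -0.57},
{"delta_pos": [-0.0013, 0.0106, 0], "roll": -0.86},
{"delta_pos": [-0.0015, 0.0141, 0], "roll": -1.15},

{"delta_pos": [-0.0001, 0.0036, 0], "roll": -0.29},
{"delta_pos": [-0.0001, 0.0071, 0], "roll": -0.57},
{"delta_pos": [0.0000, 0.0107, 0], "roll": -0.86},
{"delta_pos": [0.0002, 0.0142, 0], "roll": -1.15},
```

>>> {"fn": "jog_arm", "kwargs": {
  "moves": [
    {"delta_pos": [-0.0017, 0.0031, 0], "roll": -0.29},
    {"delta_pos": [-0.0034, 0.0063, 0], "roll": -0.57},
    {"delta_pos": [-0.0049, 0.0095, 0], "roll": -0.86},
    {"delta_pos": [-0.0064, 0.0127, 0], "roll": -1.15},
    {"delta_pos": [-0.0064, 0.0127, 0], "roll": -1.15}
  ]
}}

```text
time_s: 14.55
tool_pos: [493.9, -3.3, 78.2]
tcp_rot: [-1.567, -0.128, 0.128]
wrist_force: [1.0, -0.1, -0.3]
opening: 0.2
```

>>> {"fn": "jog_arm", "kwargs": {
  "moves": [
    {"delta_pos": [-0.0007, 0.0017, 0], "roll": -0.14},
    {"delta_pos": [-0.0013, 0.0033, 0], "roll": -0.29},
    {"delta_pos": [-0.002, 0.005, 0], "roll": -0.43},
    {"delta_pos": [-0.0026, 0.0066, 0], "roll": -0.57},
    {"delta_pos": [-0.0026, 0.0066, 0], "roll": -0.57}
  ]
}}

```text
time_s: 15.18
tool_pos: [491.4, 3.2, 78.3]
tcp_rot: [-1.569, -0.081, 0.081]
wrist_force: [0.9, 0.1, 1.0]
opening: 0.2
```

Run:
```python
from h import *
s=read_camera('side'); t=read_camera('top')
crop(s,280,140,110,120,5,'pics/c19.png'); crop(t,205,130,110,110,5.4,'pics/c20.png')
for i in range(6):
    read_camera('top'); print(read_state()['wrist_force'])
```

```text
[-0.00289364  0.13372483 -0.28361155]
[ 0.70699634 -0.94764806 -0.24815376]
[-1.17426337 -0.15549203 -0.33981568]
[-0.53603197  0.03942011  0.31178444]
[0.05631744 0.35810344 0.34355893]
[0.33389321 0.12847698 0.82614265]
```

View pics/c20.png

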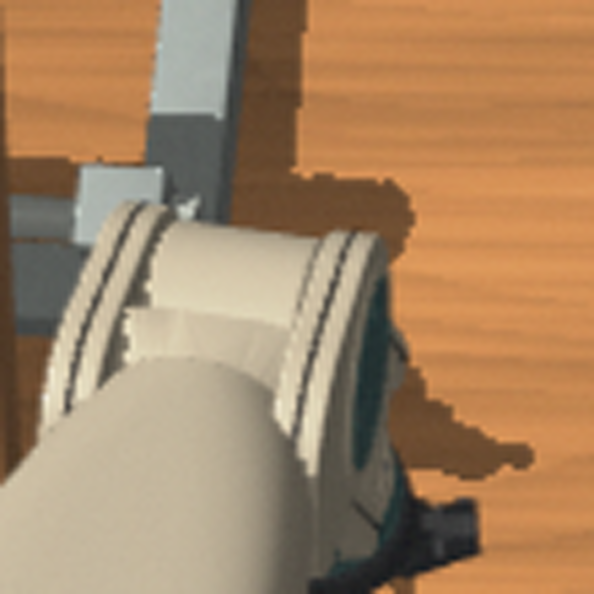

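>>> {"fn": "jog_arm", "kwargs": {
  "moves": [
    {"delta_pos": [-0.0004, 0.0017, 0], "roll": -0.14},
    {"delta_pos": [-0.0009, 0.0034, 0], "roll": -0.29},
    {"delta_pos": [-0.0014, 0.0051, 0], "roll": -0.43},
    {"delta_pos": [-0.002, 0.0068, 0], "roll": -0.57},
    {"delta_pos": [-0.002, 0.0068, 0], "roll": -0.57}
  ]
}}

```text
time_s: 16.2
tool_pos: [489.5, 10.0, 78.3]
tcp_rot: [-1.57, -0.034, 0.034]
wrist_force: [-0.1, -0.6, 0.4]
opening: -0.2
```

```bash
cat > f.py <<'E'
from h import *
L=[]
for i in range(6):
    read_camera('side'); L.append(read_state()['wrist_force'])
st=read_state(); M=R.from_rotvec(st['tcp_rot']).as_matrix()
print(np.mean(L,0).round(2),st['tool_pos'].round(1),'tang',round(-float(np.mean(L,0)@(M[:,2]*[1,1,0])),2),np.arctan2(M[1,2],M[0,2]),st['time_s'])
E
python3 f.py
```

```text
[-0.12 -0.12  0.07] [489.6   9.8  78.3] tang 0.11 1.6140670076813726 16.5
```

>>> {"fn": "jog_arm", "kwargs": {
  "moves": [
    {"delta_pos": [-0.0005, 0.0017, 0], "roll": -0.14},
    {"delta_pos": [-0.0009, 0.0034, 0], "roll": -0.29},
    {"delta_pos": [-0.0014, 0.0051, 0], "roll": -0.43},
    {"delta_pos": [-0.0018, 0.0069, 0], "roll": -0.57},
    {"delta_pos": [-0.0018, 0.0069, 0], "roll": -0.57}
  ]
}}

```text
time_s: 17.12
tool_pos: [487.6, 16.9, 78.3]
tcp_rot: [-1.571, 0.013, -0.013]
wrist_force: [0.0, 0.5, -0.2]
opening: -0.0
```

```bash
python3 f.py
```

```text
[0.31 0.18 0.15] [487.7  16.7  78.3] tang -0.18 1.5544191705727757 17.425
```

>>> {"fn": "jog_arm", "kwargs": {
  "moves": [
    {"delta_pos": [-0.0004, 0.0017, 0], "roll": -0.14},
    {"delta_pos": [-0.0007, 0.0035, 0], "roll": -0.29},
    {"delta_pos": [-0.0011, 0.0052, 0], "roll": -0.43},
    {"delta_pos": [-0.0014, 0.007, 0], "roll": -0.57},
    {"delta_pos": [-0.0014, 0.007, 0], "roll": -0.57}
  ]
}}

```text
time_s: 18.05
tool_pos: [486.3, 23.9, 78.3]
tcp_rot: [-1.57, 0.06, -0.06]
wrist_force: [-0.0, 0.5, 0.8]
opening: 0.3
```

```bash
python3 f.py
python3 - <<'E'
from h import *
s=read_camera('side'); t=read_camera('top')
crop(s,250,140,140,120,5,'pics/c21.png');crop(t,205,130,110,110,5.4,'pics/c22.png')
E
```

```text
[ 0.26 -0.46 -0.04] [486.3  23.8  78.3] tang 0.44 1.4947280704648414 18.35
```

View pics/c21.png

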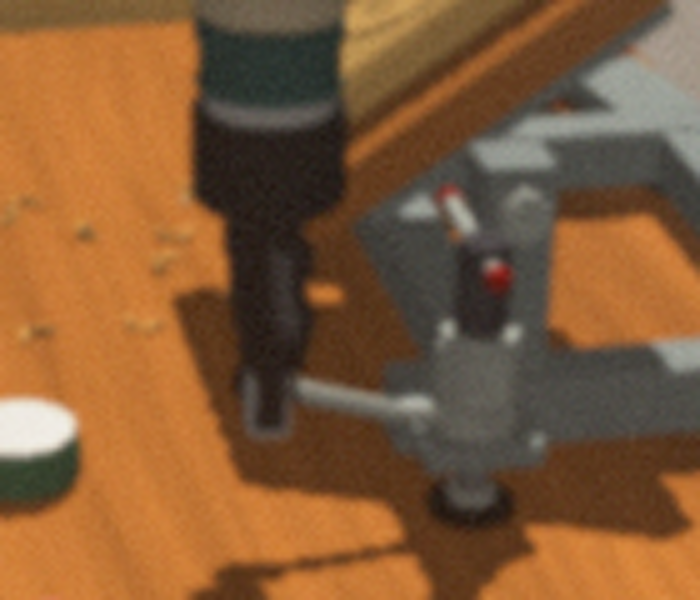

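>>> {"fn": "jog_arm", "kwargs": {
  "moves": [
    {"delta_pos": [-0.0003, 0.0017, 0], "roll": -0.14},
    {"delta_pos": [-0.0005, 0.0035, 0], "roll": -0.29},
    {"delta_pos": [-0.0008, 0.0052, 0], "roll": -0.43},
    {"delta_pos": [-0.001, 0.007, 0], "roll": -0.57},
    {"delta_pos": [-0.001, 0.007, 0], "roll": -0.57}
  ]
}}

```text
time_s: 19.08
tool_pos: [485.3, 30.9, 78.3]
tcp_rot: [-1.568, 0.107, -0.107]
wrist_force: [1.0, -0.6, -0.3]
opening: 0.1
```

```bash
python3 f.py
```

```text
[ 0.05 -0.63 -0.11] [485.3  30.8  78.3] tang 0.61 1.435062664775753 19.375
```

>>> {"fn": "jog_arm", "kwargs": {
  "moves": [
    {"delta_pos": [-0.0001, 0.0017, 0], "roll": -0.14},
    {"delta_pos": [-0.0003, 0.0035, 0], "roll": -0.29},
    {"delta_pos": [-0.0004, 0.0053, 0], "roll": -0.43},
    {"delta_pos": [-0.0005, 0.0071, 0], "roll": -0.57},
    {"delta_pos": [-0.0005, 0.0071, 0], "roll": -0.57}
  ]
}}

```text
time_s: 20.0
tool_pos: [484.8, 38.0, 78.3]
tcp_rot: [-1.565, 0.153, -0.153]
wrist_force: [-0.2, -0.9, 0.3]
opening: 0.0
```

```bash
python3 f.py
python3 - <<'E'
from h import *
s=read_camera('side'); t=read_camera('top')
crop(s,250,140,140,120,5,'pics/c23.png');crop(t,205,130,110,110,5.4,'pics/c24.png')
E
```

```text
[-0.26 -0.83  0.03] [484.8  37.9  78.3] tang 0.87 1.3753880451080174 20.3
```

View pics/c23.png

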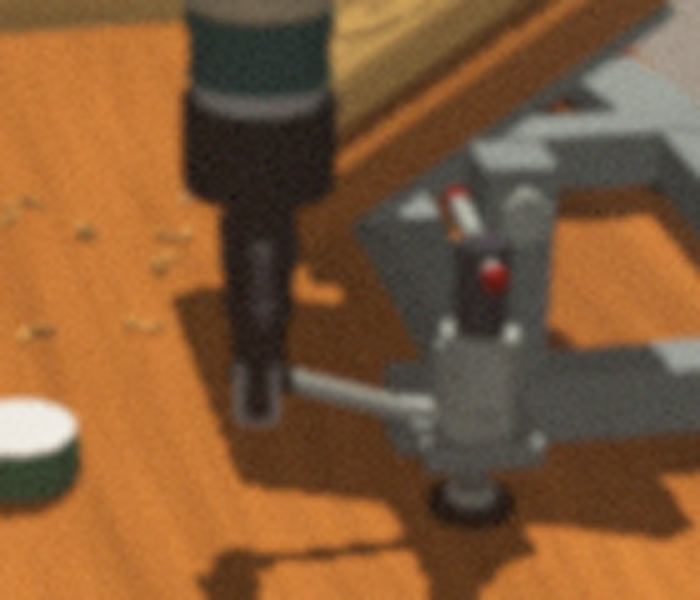

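View pics/c24.png

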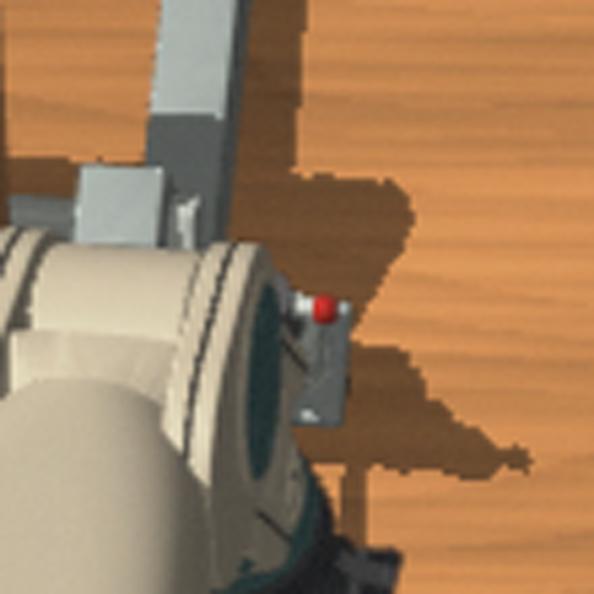

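>>> {"fn": "jog_arm", "kwargs": {
  "moves": [
    {"delta_pos": [0, 0.001, 0], "roll": -0.08},
    {"delta_pos": [0, 0.002, 0], "roll": -0.16},
    {"delta_pos": [0, 0.002, 0], "roll": -0.16}
  ]
}}

```text
time_s: 20.78
tool_pos: [484.7, 39.8, 78.3]
tcp_rot: [-1.565, 0.167, -0.166]
wrist_force: [-0.8, -1.5, -0.2]
opening: 0.3
```

```bash
python3 f.py
```

```text
[-0.57 -0.97 -0.04] [484.7  39.8  78.3] tang 1.07 1.358588572172843 21.075
```

>>> {"fn": "jog_arm", "kwargs": {
  "moves": [
    {"delta_pos": [0, 0.001, 0], "roll": -0.08},
    {"delta_pos": [0, 0.002, 0], "roll": -0.16},
    {"delta_pos": [0, 0.003, 0], "roll": -0.24},
    {"delta_pos": [0, 0.003, 0], "roll": -0.24}
  ]
}}

```text
time_s: 21.58
tool_pos: [484.7, 42.9, 78.3]
tcp_rot: [-1.563, 0.186, -0.186]
wrist_force: [-0.8, -0.4, -0.1]
opening: -0.1
```

```bash
python3 f.py
python3 - <<'E'
from h import *
s=read_camera('side')
crop(s,250,140,140,120,5,'pics/c25.png')
E
```

```text
[-0.97 -0.88  0.47] [484.8  42.9  78.3] tang 1.09 1.333526106692915 21.875
```

View pics/c25.png

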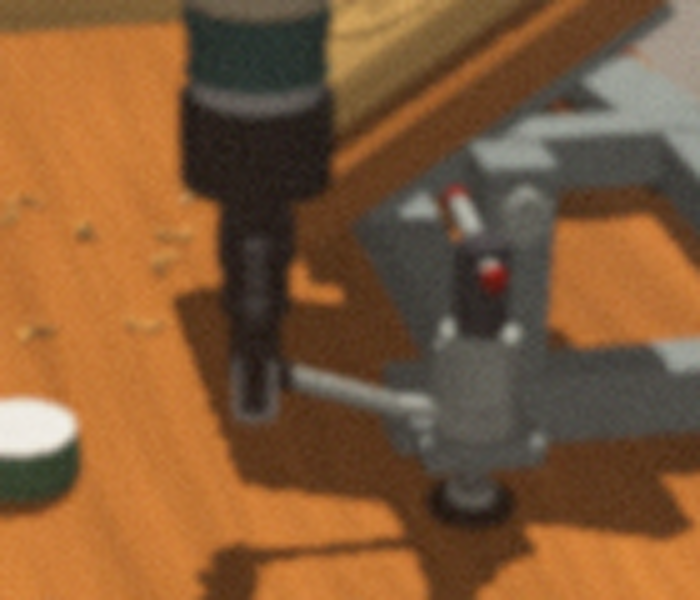

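>>> {"fn": "jog_arm", "kwargs": {
  "moves": [
    {"delta_pos": [0.0001, 0.001, 0], "roll": -0.08},
    {"delta_pos": [0.0001, 0.002, 0], "roll": -0.16},
    {"delta_pos": [0.0002, 0.003, 0], "roll": -0.24},
    {"delta_pos": [0.0002, 0.003, 0], "roll": -0.24}
  ]
}}

```text
time_s: 22.42
tool_pos: [484.9, 45.9, 78.3]
tcp_rot: [-1.561, 0.206, -0.206]
wrist_force: [-1.3, -1.9, 1.1]
opening: 0.1
```

```bash
python3 f.py
```

```text
[-1.46 -0.84  0.07] [485.   45.8  78.3] tang 1.19 1.3083158275709683 22.725
```

Run:
```python
from h import *
s=read_camera('side')
crop(s,285,190,60,50,12,'pics/c26.png')
im=s.copy()
for a in (-3.1,-3.2,-3.3,-3.4):
    print(a,[(proj('side',[603+r*np.cos(a),43+r*np.sin(a),z])[0]-[285,190]+.5)*12 for r,z in ((25,61),(95,81),(115,85))])
```

```text
-3.1 [array([618.94913724, 396.81613305]), array([310.80644804, 352.23474127]), array([220.34855387, 346.43223946])]
-3.2 [array([615.69613465, 391.68184038]), array([300.03128115, 332.6656176 ]), array([207.88969177, 322.6880098 ])]
-3.3 [array([613.57206324, 386.47702614]), array([293.72375482, 313.00094463]), array([200.89184107, 298.88837753])]
-3.4 [array([612.59309071, 381.25428241]), array([291.86989793, 293.44270737]), array([199.31065414, 275.27793524])]
```

View pics/c26.png

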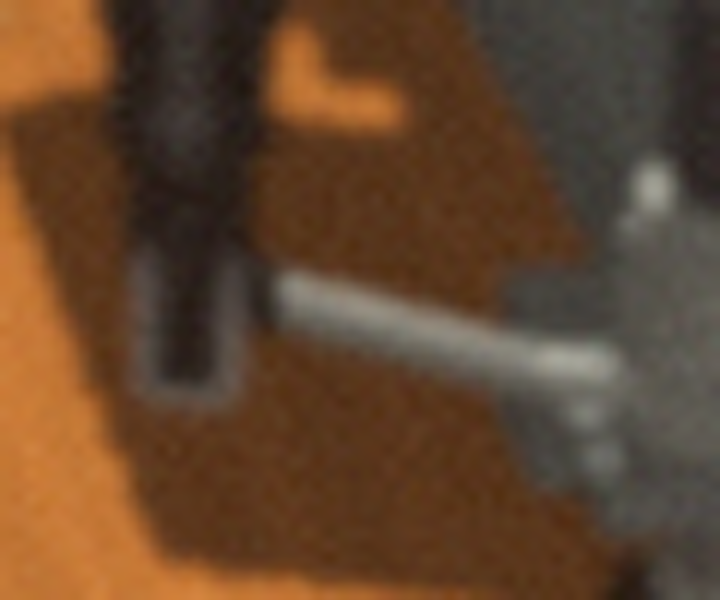

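>>> {"fn": "jog_arm", "kwargs": {
  "moves": [
    {"delta_pos": [0.0002, 0.001, 0], "roll": -0.08},
    {"delta_pos": [0.0003, 0.002, 0], "roll": -0.16},
    {"delta_pos": [0.0004, 0.003, 0], "roll": -0.24},
    {"delta_pos": [0.0004, 0.003, 0], "roll": -0.24}
  ]
}}

```text
time_s: 23.28
tool_pos: [485.2, 48.7, 78.3]
tcp_rot: [-1.559, 0.226, -0.225]
wrist_force: [-2.4, -1.9, 0.8]
opening: -0.2
```

```bash
python3 f.py
```

```text
[-2.81 -2.52  0.75] [485.2  48.7  78.2] tang 3.21 1.2831218339839738 23.575
```

>>> {"fn": "jog_arm", "kwargs": {
  "moves": [
    {"delta_pos": [0.0001, 0.0005, 0], "roll": 0},
    {"delta_pos": [0.0002, 0.001, 0], "roll": 0},
    {"delta_pos": [0.0002, 0.001, 0], "roll": 0}
  ]
}}

```text
time_s: 23.95
tool_pos: [485.4, 49.7, 78.2]
tcp_rot: [-1.559, 0.226, -0.225]
wrist_force: [-3.7, -3.2, 0.9]
opening: 0.0
```

```bash
python3 f.py
```

```text
[-3.69 -2.9   1.36] [485.4  49.7  78.2] tang 3.83 1.2831679159919924 24.25
```

Run:
```python
from h import *
L=[];m=[]
for i in range(6):
    s=read_camera('side'); st=read_state(); L.append(st['wrist_force']);m.append(st['moment'])
F=np.mean(L,0);Mo=np.mean(m,0)*1000; print(F,Mo,'r perp',np.cross(F,Mo)/(F@F))
crop(s,255,120,110,110,7,'pics/c27.png'); crop(read_camera('top'),200,130,120,110,5,'pics/c28.png')
```

```text
[-3.83859326 -3.13682901  1.15961603] [-584.41152901  808.03140148   43.53813637] r perp [ -41.42017093  -19.69843603 -190.39562204]
```

View pics/c27.png

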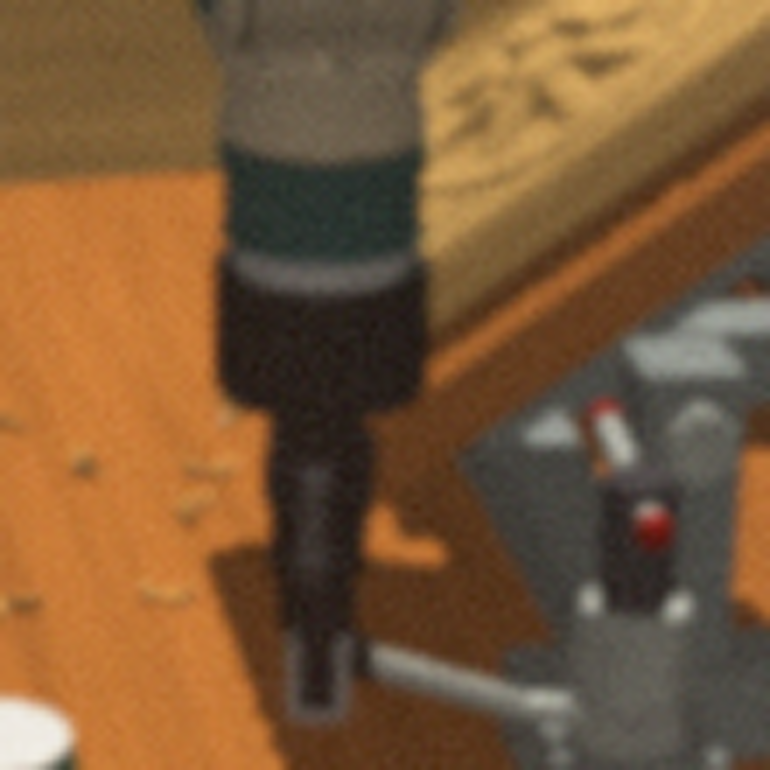

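View pics/c28.png

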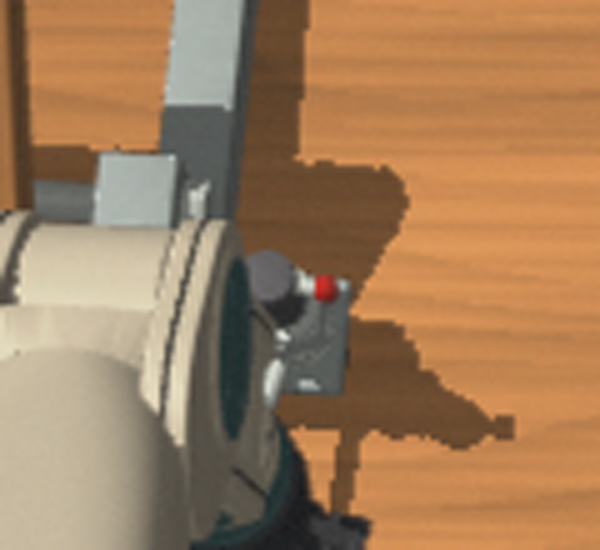

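>>> {"fn": "jog_arm", "kwargs": {
  "moves": [
    {"delta_pos": [-0.0004, 0.0003, 0], "roll": 0},
    {"delta_pos": [-0.0006, 0.001, 0], "roll": 0},
    {"delta_pos": [-0.0006, 0.001, 0], "roll": 0}
  ]
}}

```text
time_s: 24.98
tool_pos: [485.4, 50.6, 78.4]
tcp_rot: [-1.559, 0.225, -0.226]
wrist_force: [-2.2, -4.0, -0.2]
opening: -0.1
```

```bash
python3 f.py
```

```text
[-1.8  -3.65 -0.76] [485.4  50.7  78.4] tang 4.01 1.2830626161056264 25.275
```

>>> {"fn": "jog_arm", "kwargs": {
  "moves": [
    {"delta_pos": [-0.0001, 0.0007, 0], "roll": 0},
    {"delta_pos": [-0.0002, 0.0014, 0], "roll": 0},
    {"delta_pos": [-0.0003, 0.002, 0], "roll": 0},
    {"delta_pos": [-0.0003, 0.002, 0], "roll": 0}
  ]
}}

```text
time_s: 25.78
tool_pos: [485.6, 52.3, 78.5]
tcp_rot: [-1.56, 0.225, -0.227]
wrist_force: [-0.0, -6.1, -3.1]
opening: 0.2
```

```bash
python3 f.py
```

```text
[ 0.46 -5.63 -2.64] [485.6  52.3  78.5] tang 5.27 1.2828542695184744 26.075
```

>>> {"fn": "jog_arm", "kwargs": {
  "moves": [
    {"delta_pos": [0.0001, 0.0007, 0], "roll": 0},
    {"delta_pos": [0.0003, 0.0014, 0], "roll": 0},
    {"delta_pos": [0.0004, 0.0021, 0], "roll": 0},
    {"delta_pos": [0.0005, 0.0028, 0], "roll": 0},
    {"delta_pos": [0.0005, 0.0028, 0], "roll": 0}
  ]
}}

```text
time_s: 26.7
tool_pos: [485.9, 54.4, 78.4]
tcp_rot: [-1.562, 0.225, -0.228]
wrist_force: [-0.1, -7.6, -2.4]
opening: -0.2
```

```bash
python3 f.py
```

```text
[-0.35 -7.51 -2.12] [485.9  54.4  78.4] tang 7.3 1.2823774653786209 27.0
```

>>> {"fn": "jog_arm", "kwargs": {
  "moves": [
    {"delta_pos": [0.0002, 0.0007, 0], "roll": 0},
    {"delta_pos": [0.0003, 0.0014, 0], "roll": 0},
    {"delta_pos": [0.0005, 0.0021, 0], "roll": 0},
    {"delta_pos": [0.0006, 0.0028, 0], "roll": 0},
    {"delta_pos": [0.0006, 0.0028, 0], "roll": 0}
  ]
}}

```text
time_s: 27.62
tool_pos: [486.3, 56.5, 78.4]
tcp_rot: [-1.564, 0.226, -0.228]
wrist_force: [0.0, -9.3, -1.7]
opening: 0.0
```

```bash
python3 f.py
```

```text
[-0.65 -9.17 -1.8 ] [486.3  56.5  78.4] tang 8.98 1.2819577995245426 27.925
```

>>> {"fn": "jog_arm", "kwargs": {
  "moves": [
    {"delta_pos": [0.0002, 0.0007, 0], "roll": 0},
    {"delta_pos": [0.0003, 0.0014, 0], "roll": 0},
    {"delta_pos": [0.0003, 0.0014, 0], "roll": 0},
    {"delta_pos": [0.0003, 0.0014, 0], "roll": 0}
  ]
}}

```text
time_s: 28.42
tool_pos: [486.5, 57.5, 78.3]
tcp_rot: [-1.565, 0.226, -0.228]
wrist_force: [-1.0, -11.6, -2.1]
opening: -0.1
```

```bash
python3 f.py
python3 - <<'E'
from h import *
s=read_camera('side')
crop(s,265,140,120,110,6,'pics/c29.png'); crop(read_camera('top'),200,130,120,110,5,'pics/c30.png')
E
```

```text
[ -0.49 -10.89  -2.24] [486.5  57.5  78.3] tang 10.58 1.281734641010557 28.725
```

View pics/c29.png

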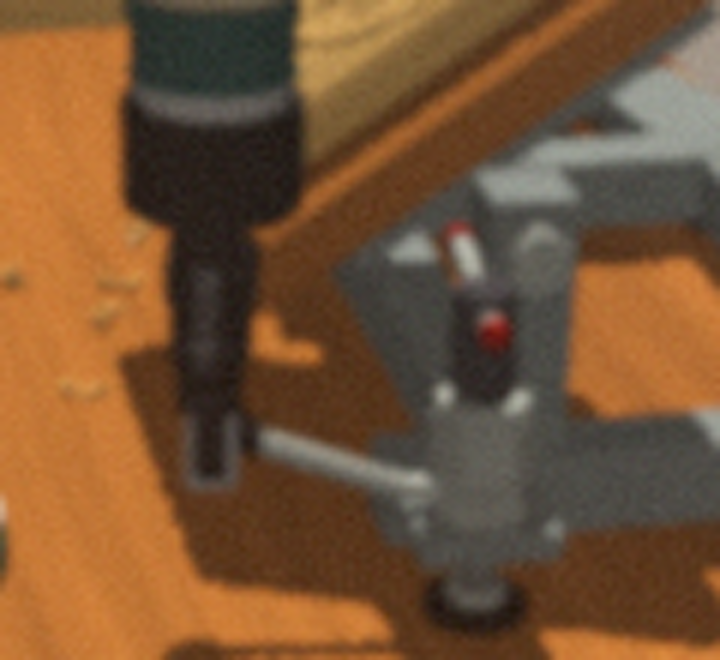

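View pics/c30.png

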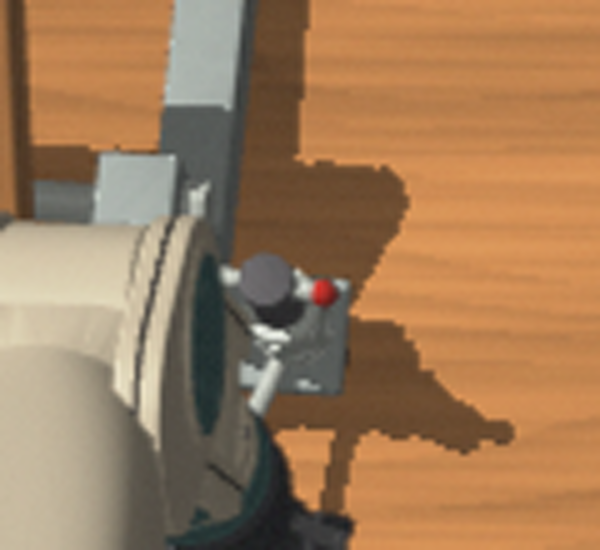

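>>> {"fn": "jog_arm", "kwargs": {
  "moves": [
    {"delta_pos": [-0.001, -0.004, 0], "roll": 0},
    {"delta_pos": [-0.003, -0.012, 0], "roll": 0},
    {"delta_pos": [-0.008, -0.03, 0], "roll": 0},
    {"delta_pos": [-0.012, -0.045, 0.01], "roll": 0},
    {"delta_pos": [-0.015, -0.06, 0.06], "roll": 0},
    {"delta_pos": [-0.02, -0.09, 0.11], "roll": 0},
    {"delta_pos": [-0.03, -0.14, 0.16], "roll": 0},
    {"delta_pos": [-0.035, -0.2, 0.2], "roll": 1},
    {"delta_pos": [-0.035, -0.25, 0.2], "roll": 2.5},
    {"delta_pos": [-0.035, -0.3, 0.2], "roll": 4},
    {"delta_pos": [-0.035, -0.3, 0.2], "roll": 5}
  ],
  "jaw": 0.07
}}

```text
time_s: 30.2
tool_pos: [452.4, -243.8, 280.2]
tcp_rot: [-1.565, -0.189, 0.181]
wrist_force: [0.8, 0.9, -0.9]
opening: 69.9
```

Run:
```python
from h import *
s=read_camera('side'); t=read_camera('top')
cv2.imwrite('pics/side7.png',s[:,:,::-1]);cv2.imwrite('pics/top7.png',t[:,:,::-1])
a=cv2.resize(s[140:240,280:380,::-1],(400,400),interpolation=2);b=cv2.resize(t[130:240,200:310,::-1],(400,400),interpolation=2)
cv2.imwrite('pics/c31.png',np.hstack([a,b]))
st=read_state(); M=R.from_rotvec(st['tcp_rot']).as_matrix(); print(st['tool_pos'],np.arctan2(M[1,2],M[0,2]),st['wrist_force'],st['opening'],st['time_s'],st['joints'])
```

```text
[ 451.848589   -241.08245058  279.60599099] 1.8051341616076824 [-0.53192936  0.17298215  0.26593568] 70.06791392749992 30.3 [-0.6176043   0.05433013 -0.20572593  1.30830815  0.0021586  -0.85194017]
```

View pics/c31.png

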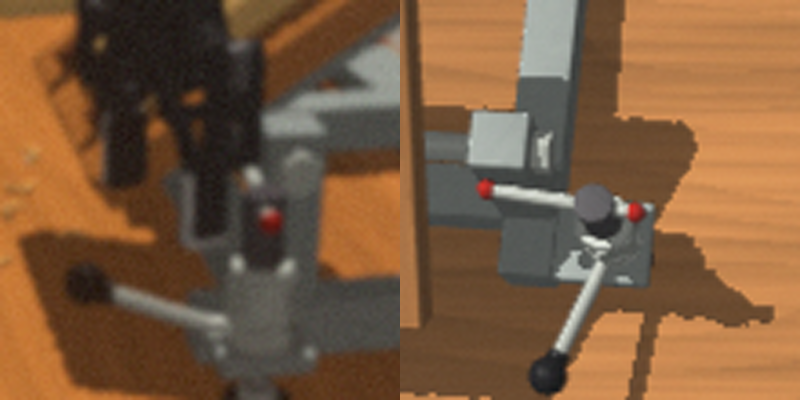

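Run:
```python
from h import *
t=cv2.imread('pics/top7.png')[:,:,::-1].astype(int)
c=t[170:200,205:280]; m=((c[...,0]>120)&(c[...,1]<70)&(c[...,2]<70)).astype(np.uint8)
n,l,st,ce=cv2.connectedComponentsWithStats(m)
P=[(unp('top',*(ce[i]+[205,170]),146),st[i,4]) for i in range(1,n) if st[i,4]>3]; print(P)
A=sorted([p for p,_ in P],key=lambda p:p[1]); d=A[-1]-A[0]; print(np.linalg.norm(d),np.arctan2(d[1],d[0]),A[0]+d*28/103)
print('lever ball',unp('top',200+(548-400)/400*110,130+372/400*110,85))
```

```text
[(array([614.06658794, 120.63728594, 146.        ]), np.int32(15)), (array([599.84539509,  17.3372667 , 146.        ]), np.int32(14))]
104.27433194177911 1.4339874701605972 [603.71135043  45.41882533 146.        ]
lever ball [496.85579565  80.97970993  85.        ]
```

>>> {"fn": "jog_arm", "kwargs": {
  "moves": [
    {"delta_pos": [0.025, 0.05, 0], "roll": 1.5},
    {"delta_pos": [0.05, 0.1, 0], "roll": 3},
    {"delta_pos": [0.075, 0.15, 0], "roll": 4.5},
    {"delta_pos": [0.1, 0.19, 0], "roll": 6},
    {"delta_pos": [0.12, 0.23, 0], "roll": 7.5},
    {"delta_pos": [0.14, 0.265, 0], "roll": 9},
    {"delta_pos": [0.152, 0.283, -0.01], "roll": 10.5},
    {"delta_pos": [0.152, 0.2833, -0.038], "roll": 11.46},
    {"delta_pos": [0.152, 0.2833, -0.038], "roll": 11.46},
    {"delta_pos": [0.152, 0.2833, -0.038], "roll": 11.46},
    {"delta_pos": [0.152, 0.2833, -0.038], "roll": 11.46}
  ]
}}

```text
time_s: 31.68
tool_pos: [603.8, 43.0, 242.0]
tcp_rot: [-1.272, -1.111, 1.107]
wrist_force: [0.2, 0.6, -0.9]
opening: 70.4
```

Run:
```python
from h import *
s=read_camera('side')
cv2.imwrite('pics/side8.png',s[:,:,::-1]);crop(s,290,110,110,120,5,'pics/c32.png')
st=read_state(); M=R.from_rotvec(st['tcp_rot']).as_matrix(); print(st['tool_pos'],np.arctan2(M[1,2],M[0,2]))
```

```text
[603.76950459  42.88128669 241.84794395] 3.0056034154822777
```

View pics/c32.png

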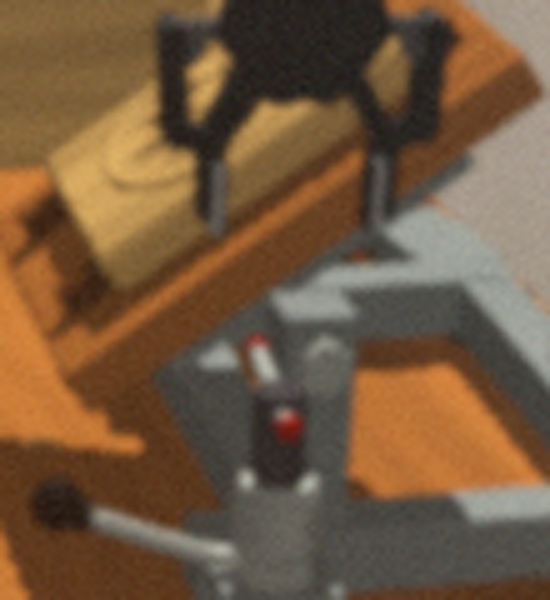

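>>> {"fn": "jog_arm", "kwargs": {
  "moves": [
    {"delta_pos": [-0.0005, 0, -0.03], "roll": 0},
    {"delta_pos": [-0.0005, 0, -0.06], "roll": 0},
    {"delta_pos": [-0.0005, 0, -0.085], "roll": 0},
    {"delta_pos": [-0.0005, 0, -0.1], "roll": 0},
    {"delta_pos": [-0.0005, 0, -0.106], "roll": 0},
    {"delta_pos": [-0.0005, 0, -0.106], "roll": 0},
    {"delta_pos": [-0.0005, 0, -0.106], "roll": 0}
  ]
}}

```text
time_s: 32.6
tool_pos: [603.5, 43.0, 135.5]
tcp_rot: [-1.271, -1.111, 1.108]
wrist_force: [1.1, 0.8, 0.4]
opening: 69.8
```

>>> {"fn": "jog_arm", "kwargs": {
  "moves": [
    {"delta_pos": [0, 0, 0], "roll": 0},
    {"delta_pos": [0, 0, 0], "roll": 0},
    {"delta_pos": [0, 0, 0], "roll": 0},
    {"delta_pos": [0, 0, 0], "roll": 0},
    {"delta_pos": [0, 0, 0], "roll": 0},
    {"delta_pos": [0, 0, 0], "roll": 0},
    {"delta_pos": [0, 0, 0], "roll": 0}
  ],
  "jaw": 0.015,
  "force": 45
}}

```text
time_s: 33.48
tool_pos: [602.6, 43.1, 134.9]
tcp_rot: [-1.27, -1.11, 1.109]
wrist_force: [-2.5, -1.3, 6.1]
opening: 26.8
```

>>> {"fn": "jog_arm", "kwargs": {
  "moves": [
    {"delta_pos": [0, 0, 0], "roll": 0.25},
    {"delta_pos": [0, 0, 0.002], "roll": 0.5},
    {"delta_pos": [0, 0, 0.006], "roll": 0.5},
    {"delta_pos": [0, 0, 0.01], "roll": 0.5},
    {"delta_pos": [0, 0, 0.015], "roll": 0.5}
  ]
}}

```text
time_s: 34.1
tool_pos: [602.4, 43.0, 144.8]
tcp_rot: [-1.245, -1.146, 1.149]
wrist_force: [5.1, -0.6, -10.5]
opening: 26.8
```

>>> {"fn": "jog_arm", "kwargs": {
  "moves": [
    {"delta_pos": [0, 0, 0], "roll": 0},
    {"delta_pos": [0, 0, 0.004], "roll": 0},
    {"delta_pos": [0, 0, 0.008], "roll": 0}
  ]
}}

```text
time_s: 34.48
tool_pos: [601.9, 43.1, 157.6]
tcp_rot: [-1.246, -1.147, 1.149]
wrist_force: [-0.3, 0.1, -4.6]
opening: 26.7
```

Run:
```python
from h import *
s=read_camera('side')
crop(s,290,120,100,110,5,'pics/c33.png')
st=read_state(); M=R.from_rotvec(st['tcp_rot']).as_matrix(); print(st['tool_pos'],np.arctan2(M[1,2],M[0,2]),st['wrist_force'],M[2])
```

```text
[602.55713294  43.10626109 158.5073974 ] 3.059316800935533 [ 0.0778357   0.35692947 -3.22047088] [ 1.96434689e-05 -9.99999887e-01 -4.74168388e-04]
```

View pics/c33.png

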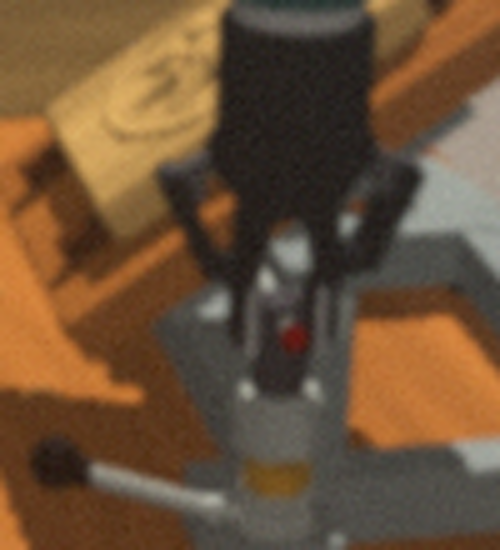

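>>> {"fn": "jog_arm", "kwargs": {
  "moves": [
    {"delta_pos": [0, 0, 0.03], "roll": 0},
    {"delta_pos": [0, 0, 0.07], "roll": 0},
    {"delta_pos": [0, 0, 0.095], "roll": 0},
    {"delta_pos": [-0.012, -0.02, 0.095], "roll": -1},
    {"delta_pos": [-0.03, -0.06, 0.095], "roll": -2.5},
    {"delta_pos": [-0.05, -0.105, 0.095], "roll": -4},
    {"delta_pos": [-0.07, -0.15, 0.095], "roll": -5.5},
    {"delta_pos": [-0.09, -0.195, 0.095], "roll": -7},
    {"delta_pos": [-0.11, -0.24, 0.095], "roll": -8.5},
    {"delta_pos": [-0.13, -0.28, 0.095], "roll": -10},
    {"delta_pos": [-0.147, -0.315, 0.095], "roll": -11.5},
    {"delta_pos": [-0.16, -0.345, 0.095], "roll": -13},
    {"delta_pos": [-0.17, -0.365, 0.08], "roll": -14.5},
    {"delta_pos": [-0.1734, -0.374, 0.05], "roll": -16},
    {"delta_pos": [-0.1734, -0.374, 0.01], "roll": -17.44},
    {"delta_pos": [-0.1734, -0.374, -0.02], "roll": -17.44},
    {"delta_pos": [-0.1734, -0.374, -0.03], "roll": -17.44},
    {"delta_pos": [-0.1734, -0.374, -0.03], "roll": -17.44}
  ]
}}

```text
time_s: 36.78
tool_pos: [429.1, -330.7, 127.5]
tcp_rot: [-1.554, 0.265, -0.265]
wrist_force: [0.1, -0.3, -3.9]
opening: 26.3
```

Run:
```python
from h import *
s=read_camera('side')
cv2.imwrite('pics/side9.png',s[:,:,::-1]);crop(s,240,240,160,150,4,'pics/c34.png')
st=read_state(); M=R.from_rotvec(st['tcp_rot']).as_matrix(); print(st['tool_pos'],np.arctan2(M[1,2],M[0,2]),st['wrist_force'],st['opening'])
```

```text
[ 429.80099691 -331.40935694  128.45071253] 1.2331144681072181 [ 0.245964    0.35965694 -3.48805814] 26.563759826940217
```

View pics/c34.png

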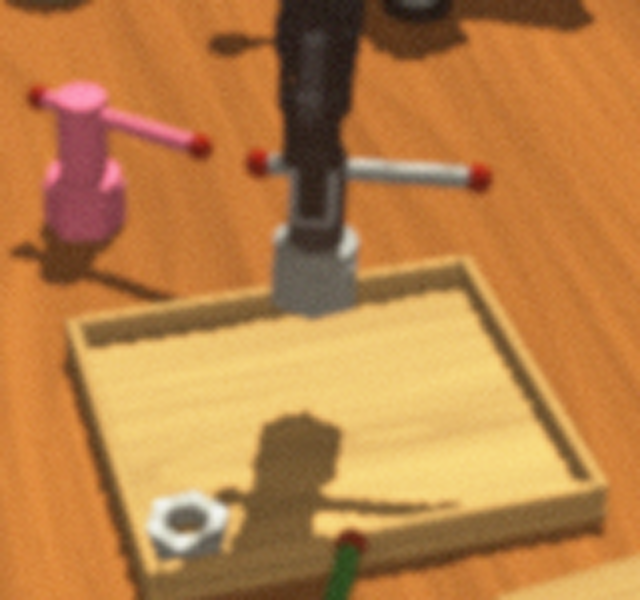

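Spanner hangs upright above its old place in the tray. I'll lower it: about 61 mm to the floor.

>>> {"fn": "jog_arm", "kwargs": {
  "moves": [
    {"delta_pos": [0, 0, -0.025], "roll": 0},
    {"delta_pos": [0, 0, -0.045], "roll": 0},
    {"delta_pos": [0, 0, -0.054], "roll": 0},
    {"delta_pos": [0, 0, -0.058], "roll": 0},
    {"delta_pos": [0, 0, -0.058], "roll": 0}
  ]
}}

```text
time_s: 37.45
tool_pos: [429.8, -331.5, 70.1]
tcp_rot: [-1.555, 0.264, -0.266]
wrist_force: [0.8, 0.0, -4.4]
opening: 26.5
```

```bash
python3 f.py
```

```text
[ 0.3  -0.26 -4.48] [ 429.5 -331.2   69.8] tang 0.15 1.2329791664441774 37.75
```

>>> {"fn": "jog_arm", "kwargs": {
  "moves": [
    {"delta_pos": [0, 0, -0.001], "roll": 0},
    {"delta_pos": [0, 0, -0.002], "roll": 0},
    {"delta_pos": [0, 0, -0.002], "roll": 0}
  ]
}}

```text
time_s: 38.12
tool_pos: [429.1, -330.8, 67.1]
tcp_rot: [-1.554, 0.265, -0.265]
wrist_force: [0.6, -0.5, -4.1]
opening: 26.6
```

```bash
python3 f.py
```

```text
[ 0.22  0.06 -4.12] [ 429.2 -330.9   67.3] tang -0.13 1.2329084343334435 38.425
```

>>> {"fn": "jog_arm", "kwargs": {
  "moves": [
    {"delta_pos": [0, 0, -0.001], "roll": 0},
    {"delta_pos": [0, 0, -0.001], "roll": 0}
  ]
}}

```text
time_s: 38.67
tool_pos: [429.4, -331.1, 66.9]
tcp_rot: [-1.555, 0.265, -0.265]
wrist_force: [-1.5, 0.7, 0.3]
opening: 26.3
```

```bash
python3 f.py
```

```text
[-1.1   0.62  2.13] [ 429.5 -331.2   66.9] tang -0.22 1.2329383322492093 38.975
```

Floor contact: force went from -4.1 to +2.1 N. Releasing and rising.

>>> {"fn": "jog_arm", "kwargs": {
  "moves": [
    {"delta_pos": [0, 0, 0], "roll": 0},
    {"delta_pos": [0, 0, 0], "roll": 0},
    {"delta_pos": [0, 0, 0], "roll": 0},
    {"delta_pos": [0, 0, 0], "roll": 0},
    {"delta_pos": [0, 0, 0], "roll": 0},
    {"delta_pos": [0, 0, 0.02], "roll": 0},
    {"delta_pos": [0, 0, 0.06], "roll": 0},
    {"delta_pos": [0, 0, 0.11], "roll": 0},
    {"delta_pos": [0, 0, 0.16], "roll": 0},
    {"delta_pos": [-0.03, 0, 0.22], "roll": 0},
    {"delta_pos": [-0.06, 0.06, 0.24], "roll": 0},
    {"delta_pos": [-0.06, 0.12, 0.24], "roll": 0},
    {"delta_pos": [-0.06, 0.12, 0.24], "roll": 0}
  ],
  "jaw": 0.07
}}

```text
time_s: 40.6
tool_pos: [368.3, -208.1, 307.1]
tcp_rot: [-1.555, 0.262, -0.264]
wrist_force: [-0.1, -0.5, 0.0]
opening: 69.8
```

Run:
```python
from h import *
s=read_camera('side');t=read_camera('top')
cv2.imwrite('pics/side10.png',s[:,:,::-1]);cv2.imwrite('pics/top10.png',t[:,:,::-1])
a=cv2.resize(s[290:390,250:400,::-1],(600,400),interpolation=2)
b=cv2.resize(t[165:225,205:305,::-1],(600,360),interpolation=2)
cv2.imwrite('pics/c35.png',cv2.resize(np.vstack([a,b]),(470,596)))
print(read_state()['tool_pos'],read_state()['time_s'])
```

```text
[ 369.23190423 -210.33685144  306.6078098 ] 40.7
```

View pics/c35.png

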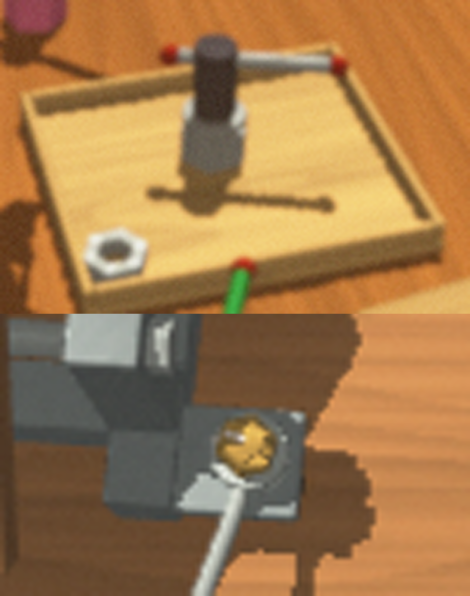

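View pics/top10.png

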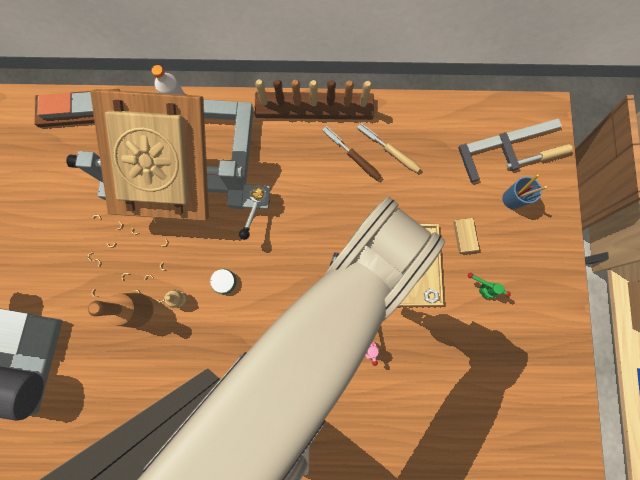

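```bash
python3 -c "
from cell import *
print(job.hand_in(), read_state()['time_s'])"
```

```text
the job is handed in; nothing more can be done
the job is handed in; nothing more can be done
```

The foot is locked and the job is handed in, with the clock at about 41 s before hand-in; the hand-in gave no verdict.

**What I did**
- Took the grey spanner from the tray, seated it fully on the hex head with its bar just short of the upright, and let go.
- Swung the ball lever clockwise with closed fingers. The drag was about 1 N, then the force rose once the bar met the upright. I stopped at about 10.6 N at the ball, which by the given formula is about 14 N on the upright.
- Lifted the spanner off and stood it back in its old place in the tray. It had bottomed on the tray floor before I released it.

**What the last checks showed**
- **Spanner:** the last side picture shows it upright in the tray.
- **Lever:** it points to the robot side, with the ball about 38 mm left of the foot axis.
- **Screw:** the paint line has turned only a little. I judged this by eye rather than measuring it; it looked like about 0.25 rad, against a limit of about 0.53 rad.
- **Other things:** those visible in the last top picture stand where they were. The arm hid part of the tray and the pink look-alikes in that view.
- **Robot:** clear of everything.

**What disagreed**
- The two cameras differed by 3 to 5 mm in y, so I set the final alignment by comparing the spanner with the head in the pictures and by force.
- An unexpected sideways force of about 3 to 4 N on the finger appeared during tightening. I cleared it by easing the finger outwards.

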